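# Load the loft's laser cutter with frame blanks and start the cut

## Task

Get the laser cutter ready and start it: take the bone scriber off its bed and lay it in the pen tray, and lay every frame blank flat on the bed with its whole long edge flush against the front of the low fence, one beside the next along it in any order. Then fold the lid down gently until it is fully shut, and only after that press these keys of the deck one at a time, each right down and let go, in this order as seen from the robot: extractor (far row, left), home (middle row, right), trace (far row, right), start (near row, left). Never press the lamp key (middle left) or the halt key (near right), press no key while the lid is open, and leave the model cannon, the model boat and the glass float where they stand.

Things in the scene. Friction and masses are not known exactly. Their poses are not given: they have to be found in the camera images.
- laser: grey desktop laser cutter, fixed, front to the robot. Origin under the bed box's centre on the table, x to its back, y to its left, z up. Bed box 234 x 354 mm outside (x, y), walls 12 mm, rim 90 mm high; flat bed inside 210 x 330 mm, 45 mm above the table. Black key deck on its right, y -177 to -287 mm, 80 mm high. Beyond x = 78 mm inside: gantry rail and, at the left end, laser head (top 86 mm)
- fence (a point): middle of the fence's front face at bed level (x 20, y 0, z 45 mm of laser). The fence is an aluminium bar lying on the bed along the laser's y: 320 mm long, 12 mm wide, only 4 mm high, so a finger passes over it above that; its face looks to the front (-x). A flush blank has its middle at x -25, z 6 mm here. Axes as laser
- lid (a joint): angle of the amber lid, rad: 0 shut (level), 1.57 upright; starts at 1.55 to 1.7, stops at 1.85. Hinged along the back of the bed box; 232 (hinge to free edge) x 354 mm, frame 10 mm thick, 0.4 kg, with a lip 120 x 18 x 8 mm at the middle of the free edge. Stiff hinge: it stays where left; near the free edge it takes 2 to 4 N to push down, 6 N to lift. Slammed if above 2.5 rad/s
- lid_hinge (a point): middle of the hinge line, at the lid's inner face (x 115, z 90.5 mm of laser; turns with the lid); the hinge runs along the laser's y. The lid's outer face is 10 mm off this line; it looks up when shut, to the back (away from the robot) when the lid stands open
- k_extract (a joint): travel of the extractor key, far row (away from the robot), left column, m: 0 up, 0.006 right down; spring key, starts at 1.5 N, right down at 5 N, pressed beyond 0.004, springs back. Top 28 mm across, centred at x 58, y -207, z 94 mm of laser (14 mm above the deck), in a black collar 44 mm across, 4 mm high
- k_extract_top (a point): centre of the top face of the extractor key; goes down with the key
- k_trace (a joint): travel of the trace key, far row, right column, m: 0 up, 0.006 right down; spring key, starts at 1.5 N, right down at 5 N, pressed beyond 0.004, springs back. Top 28 mm across, centred at x 58, y -257, z 94 mm of laser (14 mm above the deck), in a black collar 44 mm across, 4 mm high
- k_trace_top (a point): centre of the top face of the trace key; goes down with the key
- k_lamp (a joint): travel of the work-lamp key, middle row, left column (not to be pressed), m: 0 up, 0.006 right down; spring key, starts at 1.5 N, right down at 5 N, pressed beyond 0.004, springs back. Top 28 mm across, centred at x 0, y -207, z 94 mm of laser (14 mm above the deck), in a black collar 44 mm across, 4 mm high
- k_home (a joint): travel of the home key, middle row, right column, m: 0 up, 0.006 right down; spring key, starts at 1.5 N, right down at 5 N, pressed beyond 0.004, springs back. Top 28 mm across, centred at x 0, y -257, z 94 mm of laser (14 mm above the deck), in a black collar 44 mm across, 4 mm high
- k_home_top (a point): centre of the top face of the home key; goes down with the key
- k_start (a joint): travel of the start key, near row, left column, one of the two larger keys, m: 0 up, 0.006 right down; spring key, starts at 1.5 N, right down at 5 N, pressed beyond 0.004, springs back. Top 36 mm across, centred at x -68, y -205, z 94 mm of laser (14 mm above the deck), in a black collar 52 mm across, 4 mm high
- k_start_top (a point): centre of the top face of the start key; goes down with the key
- k_halt (a joint): travel of the halt key, near row, right column, one of the two larger keys (not to be pressed), m: 0 up, 0.006 right down; spring key, starts at 1.5 N, right down at 5 N, pressed beyond 0.004, springs back. Top 36 mm across, centred at x -68, y -260, z 94 mm of laser (14 mm above the deck), in a black collar 52 mm across, 4 mm high
- scriber: ivory-coloured bone scriber left lying on the bed: flat-sided bone handle 14 mm wide, 11 mm high, tapering to a steel point; 150 mm long, about 30 g. Origin on its underside near its centre of mass, the place to grip it (14 mm wide there); x along it to the point (handle end at x -60, point at +90 mm), z up as it lies
- tray: dark wooden pen tray on the table to the left of the laser, fixed, open on top: 100 x 220 x 18 mm outside (x, y, z), walls and floor 5 mm thick (inner room 90 x 210 mm); origin under its centre, long along its y
- cannon: pewter model cannon on a wooden carriage, 135 x 66 x 62 mm; bystander
- boat: varnished cherry model jolly boat on two chocks, 170 x 60 x 47 mm; bystander
- glassfloat: green glass float on a cork foot, 76 mm across, 86 mm high; bystander
- blank1_mid (a point): centre of a frame blank, 6 mm above its underside: a plain flat wooden board 90 x 50 x 12 mm (x, y, z), 30 to 60 g, that starts lying on the table to the left of the laser. Absent (None) in some starts
- blank2_mid (a point): centre of a frame blank, 6 mm above its underside: a plain flat wooden board 90 x 50 x 12 mm (x, y, z), 30 to 60 g, that starts lying on the table to the left of the laser. Absent (None) in some starts
- blank3_mid (a point): centre of a frame blank, 6 mm above its underside: a plain flat wooden board 90 x 50 x 12 mm (x, y, z), 30 to 60 g, that starts lying on the table to the left of the laser. Absent (None) in some starts
Things that resemble listed ones, but are neither listed nor needed, are in the scene too. Leave any pink or turquoise look-alike of the part that bears blank1_mid alone.

How it is judged:
On the way, in this order (a step that is already met when the one before it is completed fails the run):
1. every blank lies flat and flush on the fence and the scriber lies in the tray (x of blank1_mid in the frame of fence between -0.0285 and -0.022 m and y of blank1_mid in the frame of fence between -0.117 and 0.117 m and z of blank1_mid in the frame of fence between 0.003 and 0.009 m and angle between the x axis of each of blank1_mid, blank2_mid, blank3_mid and the y axis of laser, either way round below 0.04 rad and x of blank2_mid in the frame of fence between -0.0285 and -0.022 m and y of blank2_mid in the frame of fence between -0.117 and 0.117 m and z of blank2_mid in the frame of fence between 0.003 and 0.009 m and x of blank3_mid in the frame of fence between -0.0285 and -0.022 m and y of blank3_mid in the frame of fence between -0.117 and 0.117 m and z of blank3_mid in the frame of fence between 0.003 and 0.009 m and x of scriber in the frame of tray between -0.043 and 0.043 m and y of scriber in the frame of tray between -0.1 and 0.1 m and z of scriber in the frame of tray below 0.0175 m and angle between scriber's own x axis and vertical between 1.47 and 1.67 rad), for 0.2 s.
2. the lid is fully shut (value of joint lid below 0.03 rad), for 0.2 s.
3. the extractor key (far row, left) is pressed down (value of joint k_extract above 0.004 m and value of joint each of k_home, k_trace, k_start, k_lamp, k_halt below 0.002 m), for 0.05 s.
4. the home key (middle row, right) is pressed down (value of joint k_home above 0.004 m and value of joint each of k_extract, k_trace, k_start, k_lamp, k_halt below 0.002 m), for 0.05 s.
5. the trace key (far row, right) is pressed down (value of joint k_trace above 0.004 m and value of joint each of k_extract, k_home, k_start, k_lamp, k_halt below 0.002 m), for 0.05 s.
6. the start key (near row, left) is pressed down (value of joint k_start above 0.004 m and value of joint each of k_extract, k_home, k_trace, k_lamp, k_halt below 0.002 m), for 0.05 s.
At the end, for the whole second after the job is handed in: Every blank present lies flat on the bed, its long edge within about 3 mm of the fence face and parallel to it within 0.04 rad, its whole length on the fence; the scriber lies flat in the tray; the lid is shut within 0.03 rad; all keys are up; all is at rest (all of step 1 and value of joint lid below 0.03 rad and value of joint each of k_extract, k_home, k_trace, k_start, k_lamp, k_halt below 0.0015 m and linear speed of scriber below 0.03 m/s); the robot touches nothing.
It fails at once if the lamp key or the halt key is pressed (value of joint any of k_lamp, k_halt above 0.003 m).
It fails at once if a key is pressed while the lid is open (value of joint lid above 0.1 rad and value of joint any of k_extract, k_home, k_trace, k_start, k_lamp, k_halt above 0.003 m).
It fails at once if two keys are held down together (value of joint each of k_extract, k_home above 0.003 m or value of joint each of k_extract, k_trace above 0.003 m or value of joint each of k_extract, k_start above 0.003 m or value of joint each of k_home, k_trace above 0.003 m or value of joint each of k_home, k_start above 0.003 m or value of joint each of k_trace, k_start above 0.003 m).
It fails at once if the lid is slammed (faster than 2.5 rad/s) (velocity of joint lid below -2.5 rad/s).
It fails at once if the cannon, the boat or the glass float is pushed more than 30 mm (distance of any of cannon, boat, glassfloat from where it was at the start of the episode above 0.03 m).
Of blank1, blank2, blank3 only 2 to 3 are there at a start; the rules pass over those that are not, and their reading is None.
At some moment in a run one of scriber may be knocked a few centimetres aside while the robot is not near it.
Once in a run the grip may slacken for a moment while it holds something.
It also fails if it takes over 210 s, if anything falls off the work surface, if the arm or the gripper's body presses on something with over 40 N, if the wrist force passes 120 N, or if a joint passes its speed limit or range.

## Robot

A 6-joint arm with a two-finger parallel gripper is mounted at the origin on the work surface. World frame = base frame: x ahead of the robot, y to its left, z up, the work surface at z = 0. Lengths are in m, angles in rad, forces in N, time in s.
With the tool pointing down it reaches from about 0.35 to 0.775 m from the base axis. Payload 7.3 kg.
Tool frame: the origin (TCP) lies at the very end of the fingers, on their centre line; the grasp point (between the pads) lies 19 mm behind it; z points along the fingers, y is the line along which they close (so a half turn about z gives the same grasp; the last joint's range is limited). The gripper opens to 92 mm and grips with 3 to 60 N. Pads are 19 mm wide; open, the fingers measure 130 mm over their backs; the gripper's body (75 mm by 190 mm) begins 47 mm behind the grasp point.
Start: joints at [1.187, 0.342, 1.524, -0, 1.275, -0.146], TCP at [0.124, 0.51, 0.227] pointing down, gripper open.
Joint ranges: [-2.53, 2.53], [-0.77, 2.02], [0.04, 2.7], [-1, 4.14], [0.28, 2.66], [-3.11, 3.11]. Speed limits (rad/s): [2.57, 2.57, 3.14, 3.14, 3.14, 3.14].

## Interface

Orientations are given as [roll, pitch, yaw] about the fixed x, y, z axes, in that order (R = Rz(yaw) Ry(pitch) Rx(roll)).
In Python, from cell import telemetry, eyes, job gives the robot as it stands.
- The arm moves only by the tool apply_moves, never from a script. Its arguments are lists of equal length, an entry for each row: "delta_pos": the shift along the world's x, y, z each as a share of 0.4 m, from -1 to 1, a list of three; "dr": the turn, a rotation vector about the world's x, y, z each as a share of 0.5 rad, from -1 to 1, a list of three; "jaw": the opening, from 0 (shut) to 1 (fully open). A call has 1 to 8 rows; each row is the pose to reach, as a shift and turn from the pose commanded when the call began; what a row does not reach only later rows make up. A row lasts 1/12 s, in which the tool goes at most 41.7 mm and 7.16 degrees, less where a joint would pass 70% of its speed; a pose out of reach is approached as far as the arm can. A call with a number of a shift or a turn outside -1 to 1 is refused whole. A call with a gripper value outside its range is refused whole. The fingers move at their own pace and stop on an object; "force" is the grip in N (left out, the last holds). Time passes only in rows, so rows that repeat a pose let the fingers close. It gives the time, the measured TCP pose, the force, the opening and the grip force at its end, in the units of the state.
- telemetry.observe(): the state, without advancing time (a new reading comes with each control period).
- eyes.read_camera(name): name is "scene" or "top" or "wrist"; returns the picture (384x512x3 uint8, red, green, blue); there is no depth.
- eyes.camera_model(name): a dict with "vertical_fov" (degrees; the focal length in pixels is half the picture's height over the tangent of half this angle, whatever the lens; pixels are square), "cx", "cy" (the principal point, pixels), "k1" (the pictures are not rectified: a ray, as slopes to the right and down, at radius r is drawn at 1 + k1 r^2 times it, then the intrinsics apply), "rvec" (rotation vector, rad) and "tvec" (3), from world to camera coordinates, as OpenCV has them; the wrist camera has in their place "hand_eye" (4x4, takes a point from camera to tool coordinates, whose origin is the TCP and whose axes are the flange's). Camera axes: x right, y down, z forward; pixel columns grow to the right and rows downward; lengths in m; the calibration is good to about 2 mm. A picture is of the moment at which its call begins: read the wrist's pose just before it. camera_model takes no time and is no camera call.
- job.hand_in(): hands the job in; it is judged then, once.
The state is a dict: "time": time; "qpos": joint angles; "qvel": joint speeds; "joint_efforts": joint torques, N m; "tool_pos": TCP position; "tool_rot": TCP orientation; "contact_force": force on the tool from outside, world axes, zero at the start; "torque": the same for the moment, N m; "opening": finger opening in m; "grip_force": force on a finger pad.
Only numpy, scipy, OpenCV 4.12 (cv2) and the standard library are available. Lean on these libraries where they do the work, as an engineer would, in place of code of your own. Each camera call takes 0.05 s, during which the arm holds its last target. There are 200 camera calls.

## Working session

There is one attempt and no reset: what is moved stays moved. The work goes in short steps, Python scripts to look and compute and a tool call to move; the robot and the scene stay as the last step left them, time stands still between calls to the robot, and variables do not carry over. Pictures are saved under pics/ and viewed, at most 14 in all, crops included, and the job is handed in when it is done.

Besides the shell and the picture viewer there is one more tool, called after ">>>" by a JSON object that holds its "fn" and its "kwargs", one argument or row to a line. apply_moves: Moves the arm, as the interface text tells. Its arguments: {"type":"object","properties":{"delta_pos":{"type":"array"},"dr":{"type":"array"},"jaw":{"type":"array"},"force":{"type":"number"}},"required":["delta_pos","dr","jaw"]}

```bash
mkdir -p pics; ls; cat > h.py <<'E'
import numpy as np, cv2
from cell import telemetry, eyes, job
def save(name,fn,scale=1,crop=None):
    im=eyes.read_camera(name)[:,:,::-1].copy()
    np.save('pics/'+fn+'.npy',im)
    if crop: im=im[crop[1]:crop[3],crop[0]:crop[2]]
    if scale!=1: im=cv2.resize(im,None,fx=scale,fy=scale,interpolation=cv2.INTER_CUBIC)
    cv2.imwrite('pics/'+fn+'.png',im)
def K(m): 
    f=192/np.tan(np.radians(m['vertical_fov'])/2); return f
def pose(m,st=None):
    if 'rvec' in m:
        R=cv2.Rodrigues(np.array(m['rvec'],float))[0]; t=np.array(m['tvec'],float); return R,t
    from scipy.spatial.transform import Rotation as Ro
    T=np.eye(4);T[:3,:3]=Ro.from_euler('xyz',st['tool_rot']).as_matrix();T[:3,3]=st['tool_pos']
    C=np.linalg.inv(T@np.array(m['hand_eye'])); return C[:3,:3],C[:3,3]
def pix2w(m,px,z,st=None):
    R,t=pose(m,st);f=K(m);out=[]
    for u,v in px:
        d=np.array([(u-m['cx'])/f,(v-m['cy'])/f]); s=d.copy()
        for _ in range(30): s=d/(1+m['k1']*(s@s))
        w=R.T@np.array([*s,1]); c=-R.T@t
        out.append(c+w*(z-c[2])/w[2])
    return np.array(out)
def w2pix(m,P,st=None):
    R,t=pose(m,st);f=K(m);p=np.atleast_2d(P)@R.T+t;s=p[:,:2]/p[:,2:]
    s=s*(1+m['k1']*(s**2).sum(1,keepdims=True)); return s*f+[m['cx'],m['cy']]
E
python3 - <<'E'
from h import *
print(telemetry.observe())
for n in('scene','top','wrist'): print(n,eyes.camera_model(n))
save('top','top0',1.5625); save('scene','scene0',1.5625)
E
```

```text
pics
{'time': 0.0, 'qpos': array([ 1.18699813e+00,  3.42752658e-01,  1.52504465e+00, -1.63490737e-05,
        1.27538191e+00, -1.46003638e-01]), 'qvel': array([-5.47397333e-04,  7.95228907e-04,  8.73790258e-05, -1.98434217e-03,
        9.02258039e-04,  1.08077286e-03]), 'joint_efforts': array([-3.74082538e-04, -4.31237340e+01, -2.44224000e+01,  7.17547699e-02,
        5.59571455e-02, -7.32491162e-05]), 'tool_pos': array([0.12349662, 0.50984026, 0.22601978]), 'tool_rot': array([-3.14002069e+00, -2.15355600e-04,  2.90380270e+00]), 'contact_force': array([-0.04175155, -0.82418888, -0.4459243 ]), 'torque': array([ 0.04229086, -0.02768028, -0.03400877]), 'grip_force': 0.0, 'opening': 0.09201766118283417}
scene {'vertical_fov': 50.2374481302236, 'cx': 258.40517218970547, 'cy': 194.99473689685408, 'k1': -0.1471093454489973, 'rvec': array([ 1.60512704,  2.24255841, -0.6360175 ]), 'tvec': array([ 0.09276703, -0.31084891,  1.69527918])}
top {'vertical_fov': 44.974423495808416, 'cx': 257.49734411474424, 'cy': 198.90253837796627, 'k1': -0.02834712690303071, 'rvec': array([ 2.1379768 , -2.1696458 ,  0.12992165]), 'tvec': array([0.04984888, 0.4503311 , 1.40394556])}
wrist {'vertical_fov': 67.25718910321194, 'cx': 256.8325401212778, 'cy': 184.33036934575034, 'k1': -0.05348716529977673, 'hand_eye': array([[ 4.22094073e-04, -9.64541327e-01, -2.63931526e-01,
         7.12970061e-02],
       [ 9.99999773e-01,  5.45575037e-04, -3.94555718e-04,
         4.59407258e-04],
       [ 5.24559748e-04, -2.63931300e-01,  9.64541339e-01,
        -1.58910425e-01],
       [ 0.00000000e+00,  0.00000000e+00,  0.00000000e+00,
         1.00000000e+00]])}
```

View pics/top0.png

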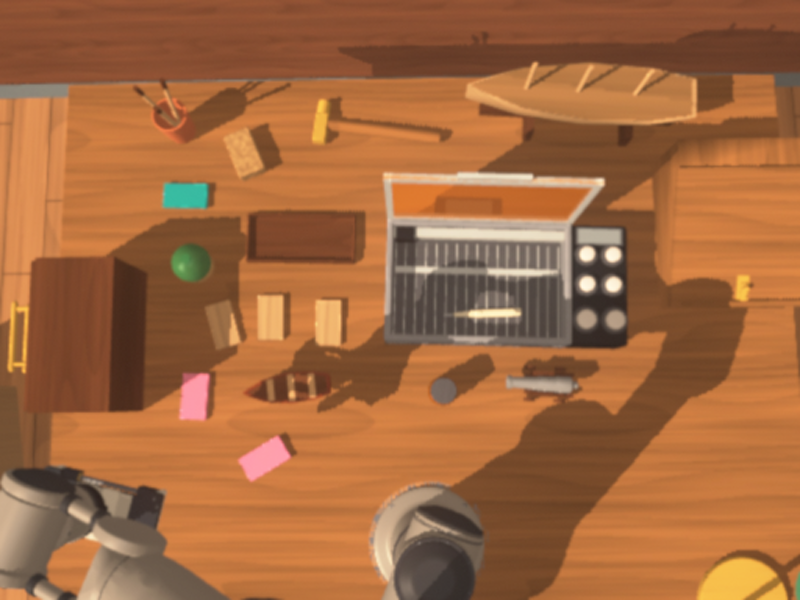

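View pics/scene0.png

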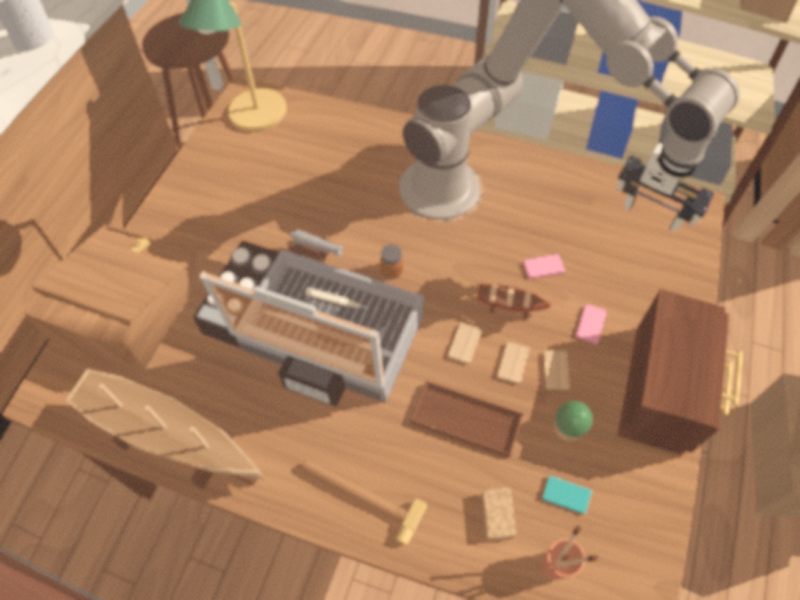

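The top view shows three wooden boards at (223,325), (271,317) and (329,322). The things that could be taken for them are pink (195,396) and (265,457), turquoise (186,195), and a speckled cork block (243,153). The scriber is at (490,313), the tray at (302,237), the laser spans (385..628, 175..348), the boat is at (290,387), the cannon at (543,384), and the float at (191,263).

```bash
python3 - <<'E'
from h import *
im=np.load('pics/top0.npy')
cv2.imwrite('pics/c1.png',cv2.resize(im[180:235,125:230],None,fx=7.5,fy=7.5,interpolation=cv2.INTER_CUBIC))
cv2.imwrite('pics/c2.png',cv2.resize(im[105:230,240:410],None,fx=4.5,fy=4.5,interpolation=cv2.INTER_CUBIC))
m=eyes.camera_model('top')
q=lambda p,z:print(z,np.round(pix2w(m,np.array(p)/1.5625,z),3).tolist())
q([(258,295),(285,295),(257,340),(285,340)],.012)
q([(250,212),(356,212),(249,260),(356,263)],.018)
q([(386,343),(573,345)],.09)
E
```

```text
0.012 [[0.489, 0.333, 0.012], [0.489, 0.279, 0.012], [0.399, 0.334, 0.012], [0.398, 0.278, 0.012]]
0.018 [[0.659, 0.35, 0.018], [0.656, 0.134, 0.018], [0.56, 0.351, 0.018], [0.551, 0.135, 0.018]]
0.09 [[0.383, 0.075, 0.09], [0.374, -0.277, 0.09]]
```

View pics/c1.png

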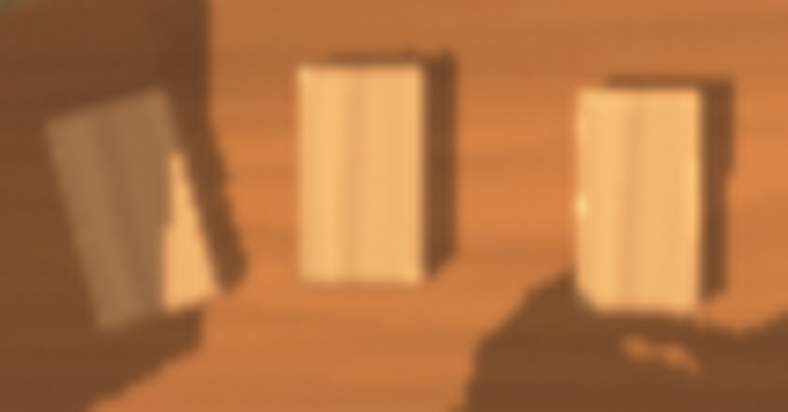

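View pics/c2.png

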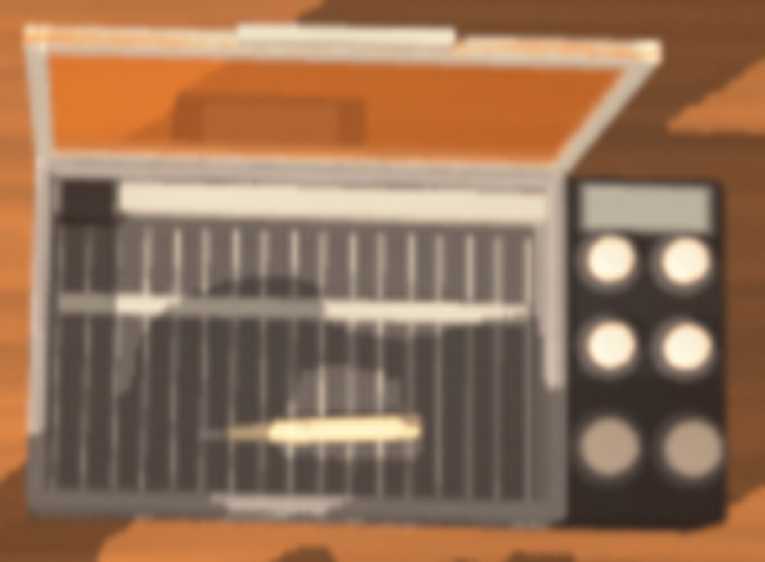

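The c1 crop confirms three plain wooden boards, A (132,207), B (361,174) and C (640,199). The c2 crop shows the keys at x 610/687 and y 260/347/446, the scriber from its tip (205,433) to its handle end (420,428), and the fence at y≈310.

```bash
python3 - <<'E'
from h import *
from scipy.optimize import least_squares
m=eyes.camera_model('top')
R,t=pose(m);print('cam',-R.T@t)
c=lambda p,s,o:(np.array(p,float)+.5)/s-.5+o
keys=c([(610,259),(685,261),(609,346),(686,349),(609,446),(692,447)],4.5,(240,105))
L=np.array([(58,-207),(58,-257),(0,-207),(0,-257),(-68,-205),(-68,-260)])/1000
W=pix2w(m,keys,.094)[:,:2]
fen=pix2w(m,c([(60,311),(528,321)],4.5,(240,105)),.049)[:,:2]
rim=pix2w(m,c([(28,515),(567,523)],4.5,(240,105)),.09)[:,:2]
A=np.vstack([L,[(.02,.16),(.02,-.16)],[(-.117,.177),(-.117,-.177)]]);B=np.vstack([W,fen,rim])
def tr(q,A): cs,s=np.cos(q[2]),np.sin(q[2]);return A@np.array([[cs,s],[-s,cs]])+q[:2]
r=least_squares(lambda q:(tr(q,A)-B).ravel(),[.5,-.1,0],loss='soft_l1',f_scale=.003);print('laser',r.x,'\n',np.round((tr(r.x,A)-B)*1000,1).tolist())
for n,p in dict(A=[(45,122),(163,87),(220,290),(100,328)],B=[(297,66),(425,66),(425,282),(297,282)],C=[(578,90),(700,90),(700,310),(580,308)]).items():
    w=pix2w(m,c(p,7.5,(125,180)),.012)[:,:2]; d=(w[0]+w[1]-w[2]-w[3])/2
    print(n,w.mean(0).round(4),'len',np.linalg.norm(d).round(4),np.linalg.norm(w[0]-w[1]).round(4),'yaw',np.arctan2(d[1],d[0]).round(3))
s=pix2w(m,c([(205,433),(420,428)],4.5,(240,105)),.0505);print('scr',s.round(4),np.linalg.norm(s[0]-s[1]))
q=lambda p,z:print(z,np.round(pix2w(m,np.array(p)/1.5625,z),3).tolist())
q([(457,173),(533,173)],.3)
q([(191,263)],.05);q([(245,390),(330,385)],.03); q([(508,382),(578,384)],.05);q([(32,258),(145,410)],.1);q([(443,390)],.05)
E
```

```text
cam [0.27112932 0.03683942 1.44964751]
laser [ 0.49755649 -0.10053858 -0.0355894 ] 
 [[0.5, -0.5], [0.8, -0.8], [0.8, -1.9], [1.8, -1.1], [-0.9, -0.5], [-1.4, -1.1], [-3.2, 2.7], [-2.8, 1.3], [2.9, 2.4], [0.8, 0.4]]
A [0.4328 0.4044] len 0.0897 0.0514 yaw 0.281
B [0.4451 0.3087] len 0.0907 0.0538 yaw 0.009
C [0.4327 0.1924] len 0.0917 0.051 yaw 0.003
scr [[ 0.4411 -0.0408  0.0505]
 [ 0.4423 -0.1861  0.0505]] 0.14526788579303918
0.3 [[0.643, -0.051, 0.3], [0.641, -0.175, 0.3]]
0.05 [[0.55, 0.458, 0.05]]
0.03 [[0.3, 0.353, 0.03], [0.307, 0.186, 0.03]]
0.05 [[0.307, -0.158, 0.05], [0.301, -0.293, 0.05]]
0.1 [[0.555, 0.751, 0.1], [0.264, 0.523, 0.1]]
0.05 [[0.294, -0.033, 0.05]]
```

>>> {"fn": "apply_moves", "kwargs": {
  "delta_pos": [
    [0.7,-0.5,0],
    [0.7,-0.5,0],
    [0.7,-0.5,0],
    [0.7,-0.5,0],
    [0.7,-0.5,0],
    [0.7,-0.5,0],
    [0.7,-0.5,0],
    [0.7,-0.5,0]
  ],
  "dr": [
    [0,0,-1],
    [0,0,-1],
    [0,0,-1],
    [0,0,-1],
    [0,0,-1],
    [0,0,-1],
    [0,0,-1],
    [0,0,-1]
  ],
  "jaw": [0.4,0.4,0.4,0.4,0.4,0.4,0.4,0.4],
  "force": 20
}}

```text
time: 0.77
tool_pos: [0.3961, 0.3149, 0.2265]
tool_rot: [-3.141, -0.0, 2.404]
contact_force: [0.7, 0.2, -0.5]
opening: 0.0429
grip_force: 0.0
```

>>> {"fn": "apply_moves", "kwargs": {
  "delta_pos": [
    [0.09,-0.8,0],
    [0.09,-0.8,0],
    [0.09,-0.8,0],
    [0.09,-0.8,0],
    [0.09,-0.8,0],
    [0.09,-0.8,0],
    [0.09,-0.8,0],
    [0.09,-0.8,0]
  ],
  "dr": [
    [0,0,-1],
    [0,0,-1],
    [0,0,-1],
    [0,0,-1],
    [0,0,-1],
    [0,0,-1],
    [0,0,-1],
    [0,0,-1]
  ],
  "jaw": [0.4,0.4,0.4,0.4,0.4,0.4,0.4,0.4]
}}

```text
time: 1.43
tool_pos: [0.4306, -0.0064, 0.2266]
tool_rot: [-3.141, 0.0, 1.903]
contact_force: [0.7, 0.4, -0.2]
opening: 0.0365
grip_force: 0.0
```

>>> {"fn": "apply_moves", "kwargs": {
  "delta_pos": [
    [0.02,-0.29,-0.15],
    [0.02,-0.29,-0.15],
    [0.02,-0.29,-0.15],
    [0.02,-0.29,-0.15],
    [0.02,-0.29,-0.15],
    [0.02,-0.29,-0.15]
  ],
  "dr": [
    [0,0,-0.65],
    [0,0,-0.65],
    [0,0,-0.65],
    [0,0,-0.65],
    [0,0,-0.65],
    [0,0,-0.65]
  ],
  "jaw": [0.4,0.4,0.4,0.4,0.4,0.4]
}}

```text
time: 1.93
tool_pos: [0.4386, -0.1192, 0.1666]
tool_rot: [-3.141, -0.001, 1.579]
contact_force: [-0.3, 0.4, -0.0]
opening: 0.0365
grip_force: 0.0
```

```bash
python3 - <<'E'
from h import *
st=telemetry.observe();print(st['tool_pos'],st['tool_rot'],st['opening'])
save('wrist','w1',1.5625)
E
```

```text
[ 0.43862461 -0.11916504  0.16660704] [-3.14071975e+00 -9.46047253e-04  1.57861994e+00] 0.03652548175510005
```

View pics/w1.png

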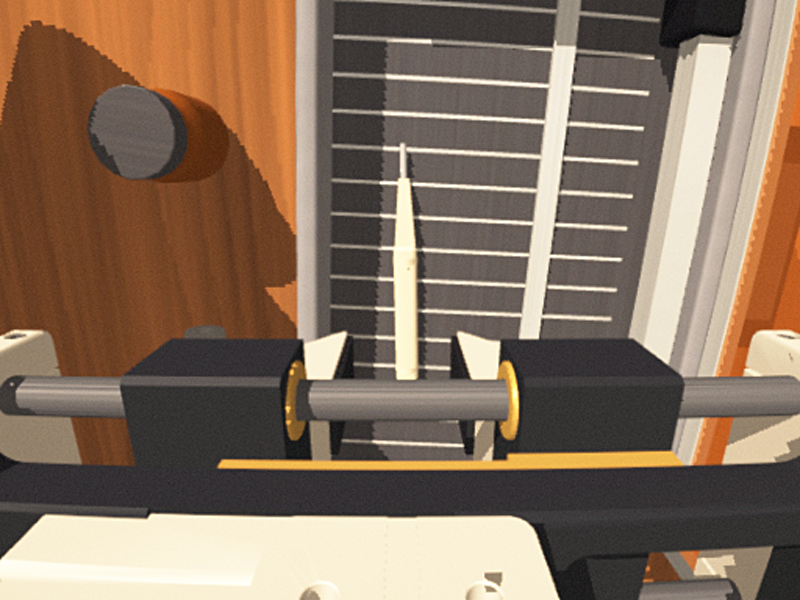

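The wrist view shows the scriber with its tip at (403,145) and its axis running down to (406,370) between the fingers. The front edge of the fence runs from (548,80) to (523,335).

```bash
python3 - <<'E'
from h import *
st=telemetry.observe();m=eyes.camera_model('wrist')
f=lambda p,z:pix2w(m,np.array(p,float)/1.5625,z,st)
s=f([(403,145),(405,250),(406,370)],.05);print(s)
F=f([(549,80),(523,335)],.049);print('fence',F,np.arctan2(*(F[1]-F[0])[:2]))
q=[.49756,-.10054,-.0356];c,sn=np.cos(q[2]),np.sin(q[2]);R=np.array([[c,-sn],[sn,c]])
print('fence,laser frame',(F[:,:2]-q[:2])@R)
E
```

```text
[[ 0.43890015 -0.03580696  0.05      ]
 [ 0.44080119 -0.09834407  0.05      ]
 [ 0.44243375 -0.17965538  0.05      ]]
fence [[ 0.52239621  0.00161709  0.049     ]
 [ 0.51920016 -0.15440266  0.049     ]] -3.121110648341066
fence,laser frame [[ 0.02118445  0.10297635]
 [ 0.02354356 -0.0530583 ]]
```

>>> {"fn": "apply_moves", "kwargs": {
  "delta_pos": [
    [0.007,-0.017,-0.15],
    [0.007,-0.017,-0.25],
    [0.007,-0.017,-0.29],
    [0.007,-0.017,-0.293],
    [0.007,-0.017,-0.293],
    [0.007,-0.017,-0.293]
  ],
  "dr": [
    [0,0,0.04],
    [0,0,0.04],
    [0,0,0.04],
    [0,0,0.04],
    [0,0,0.04],
    [0,0,0.04]
  ],
  "jaw": [0.4,0.4,0.4,0.4,0.4,0.4]
}}

```text
time: 2.48
tool_pos: [0.4425, -0.1256, 0.0511]
tool_rot: [3.14, 0.001, 1.601]
contact_force: [0.1, 0.7, -0.5]
opening: 0.0367
grip_force: 0.0
```

>>> {"fn": "apply_moves", "kwargs": {
  "delta_pos": [
    [0,0,0],
    [0,0,0],
    [0,0,0],
    [0,0,0],
    [0,0,0.1],
    [0,0,0.25],
    [0,0,0.3],
    [0,0,0.3]
  ],
  "dr": [
    [0,0,0],
    [0,0,0],
    [0,0,0],
    [0,0,0],
    [0,0,0],
    [0,0,0],
    [0,0,0],
    [0,0,0]
  ],
  "jaw": [0,0,0,0,0,0,0,0],
  "force": 25
}}

```text
time: 3.15
tool_pos: [0.4451, -0.1279, 0.1766]
tool_rot: [3.13, 0.006, 1.599]
contact_force: [1.3, -1.2, 0.5]
opening: 0.0134
grip_force: 25.0
```

>>> {"fn": "apply_moves", "kwargs": {
  "delta_pos": [
    [0,0.11,0],
    [0,0.22,0],
    [0,0.33,0],
    [0,0.43,0],
    [0,0.53,0],
    [0,0.63,0],
    [0,0.73,0],
    [0,0.83,0]
  ],
  "dr": [
    [0,0,0],
    [0,0,0],
    [0,0,0],
    [0,0,0],
    [0,0,0],
    [0,0,0],
    [0,0,0],
    [0,0,0]
  ],
  "jaw": [0,0,0,0,0,0,0,0]
}}

```text
time: 3.82
tool_pos: [0.4412, 0.2078, 0.1699]
tool_rot: [3.141, -0.0, 1.599]
contact_force: [0.7, -0.5, -0.7]
opening: 0.0131
grip_force: 25.0
```

>>> {"fn": "apply_moves", "kwargs": {
  "delta_pos": [
    [0.1,0.05,0],
    [0.2,0.05,0],
    [0.3,0.05,0],
    [0.4,0.05,0],
    [0.4,0.05,-0.1],
    [0.4,0.05,-0.2],
    [0.4,0.05,-0.25],
    [0.4,0.05,-0.25]
  ],
  "dr": [
    [0,0,0],
    [0,0,0],
    [0,0,0],
    [0,0,0],
    [0,0,0],
    [0,0,0],
    [0,0,0],
    [0,0,0]
  ],
  "jaw": [0,0,0,0,0,0,0,0]
}}

```text
time: 4.48
tool_pos: [0.5982, 0.2246, 0.0636]
tool_rot: [-3.131, 0.002, 1.598]
contact_force: [-1.6, 0.2, -0.4]
opening: 0.0134
grip_force: 25.0
```

```bash
python3 - <<'E'
from h import *
st=telemetry.observe();print(st['tool_pos'],st['tool_rot'],st['opening'],st['grip_force'],st['contact_force'])
save('wrist','w2',1.5625)
E
```

```text
[0.59817866 0.2245694  0.06363372] [-3.13082402e+00  2.37847215e-03  1.59842417e+00] 0.013388581521629845 24.99874323606491 [-1.55480139  0.24274465 -0.43511672]
```

View pics/w2.png

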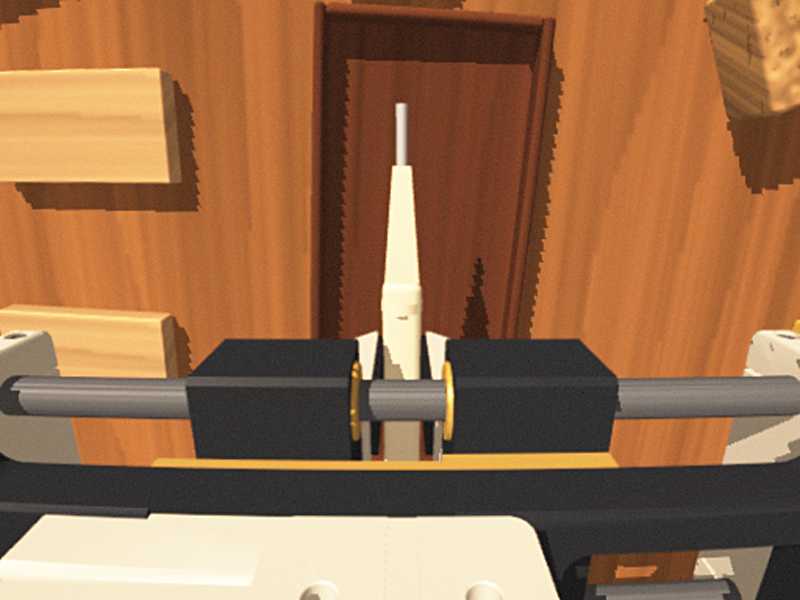

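The scriber is held over the tray. The tray's far wall is at y≈15 px, its left wall top at x≈318 and its right wall from (548,20) to (518,320).

```bash
python3 - <<'E'
from h import *
st=telemetry.observe();m=eyes.camera_model('wrist');print(st['tool_pos'])
print(pix2w(m,np.array([(319,10),(317,320),(548,20),(518,320)],float)/1.5625,.018,st).round(4))
print('blanks',pix2w(m,np.array([(163,70),(170,182),(172,316)],float)/1.5625,.012,st).round(4))
E
```

```text
[0.59998272 0.22514428 0.06703918]
[[0.5613 0.3588 0.018 ]
 [0.5583 0.2221 0.018 ]
 [0.6573 0.3579 0.018 ]
 [0.6565 0.225  0.018 ]]
blanks [[0.4898 0.3357 0.012 ]
 [0.4887 0.2864 0.012 ]
 [0.4827 0.2196 0.012 ]]
```

>>> {"fn": "apply_moves", "kwargs": {
  "delta_pos": [
    [0.01,0.005,-0.06],
    [0.01,0.005,-0.12],
    [0.01,0.005,-0.145],
    [0.01,0.005,-0.145],
    [0.01,0.005,-0.145],
    [0.01,0.005,-0.145],
    [0.01,0.005,-0.145]
  ],
  "dr": [
    [0,0,-0.06],
    [0,0,-0.06],
    [0,0,-0.06],
    [0,0,-0.06],
    [0,0,-0.06],
    [0,0,-0.06],
    [0,0,-0.06]
  ],
  "jaw": [0,0,0,0,0,0,0]
}}

```text
time: 5.12
tool_pos: [0.6066, 0.228, 0.0135]
tool_rot: [3.139, -0.001, 1.569]
contact_force: [-0.5, -0.1, 0.4]
opening: 0.0134
grip_force: 25.0
```

>>> {"fn": "apply_moves", "kwargs": {
  "delta_pos": [
    [0,0,0],
    [0,0,0],
    [0,0,0],
    [0,0,0],
    [0,0,0.1],
    [0,0,0.2],
    [0,0,0.3],
    [0,0,0.3]
  ],
  "dr": [
    [0,0,0],
    [0,0,0],
    [0,0,0],
    [0,0,0],
    [0,0,0],
    [0,0,0],
    [0,0,0],
    [0,0,0]
  ],
  "jaw": [0.3,0.3,0.3,0.3,0.3,0.3,0.3,0.3]
}}

```text
time: 5.78
tool_pos: [0.61, 0.2289, 0.1408]
tool_rot: [3.127, -0.004, 1.569]
contact_force: [0.9, 0.3, 0.6]
opening: 0.0272
grip_force: 0.0
```

```bash
python3 - <<'E'
from h import *
st=telemetry.observe();print(st['tool_pos'],st['tool_rot'],st['opening'],st['qpos'])
E
```

```text
[0.60997524 0.22888475 0.14083561] [ 3.12682967 -0.00371538  1.56892814] 0.02716496764802937 [2.41415889e-01 6.35170470e-01 1.27874355e+00 5.27733976e-05
 1.21245542e+00 2.43293366e-01]
```

>>> {"fn": "apply_moves", "kwargs": {
  "delta_pos": [
    [-0.1,-0.09,0],
    [-0.2,-0.09,0],
    [-0.3,-0.09,0],
    [-0.4,-0.09,0],
    [-0.44,-0.09,0]
  ],
  "dr": [
    [0,0,0.25],
    [0,0,0.5],
    [0,0,0.75],
    [0,0,1],
    [0,0,1]
  ],
  "jaw": [0.3,0.3,0.3,0.3,0.76]
}}

```text
time: 6.2
tool_pos: [0.4247, 0.1911, 0.1311]
tool_rot: [-3.138, -0.001, 2.076]
contact_force: [-0.3, 1.8, 0.0]
opening: 0.0309
grip_force: 0.0
```

>>> {"fn": "apply_moves", "kwargs": {
  "delta_pos": [
    [0,0,0],
    [0,0,0],
    [0,0,0],
    [0,0,0]
  ],
  "dr": [
    [0,0,0.25],
    [0,0,0.5],
    [0,0,0.75],
    [0,0,1]
  ],
  "jaw": [0.76,0.76,0.76,0.76]
}}

```text
time: 6.53
tool_pos: [0.4296, 0.1918, 0.1317]
tool_rot: [3.141, 0.0, 2.575]
contact_force: [0.1, 0.1, -0.3]
opening: 0.0564
grip_force: 0.0
```

>>> {"fn": "apply_moves", "kwargs": {
  "delta_pos": [
    [0,0,0],
    [0,0,0],
    [0,0,0],
    [0,0,0]
  ],
  "dr": [
    [0,0,0.25],
    [0,0,0.5],
    [0,0,0.75],
    [0,0,1]
  ],
  "jaw": [0.76,0.76,0.76,0.76]
}}

```text
time: 6.87
tool_pos: [0.4297, 0.1917, 0.1316]
tool_rot: [3.141, 0.0, 3.075]
contact_force: [-0.0, -0.2, 0.4]
opening: 0.0693
grip_force: 0.0
```

>>> {"fn": "apply_moves", "kwargs": {
  "delta_pos": [
    [0,0,0],
    [0,0,0],
    [0,0,0]
  ],
  "dr": [
    [0,0,0.15],
    [0,0,0.15],
    [0,0,0.15]
  ],
  "jaw": [0.76,0.76,0.76]
}}

```text
time: 7.12
tool_pos: [0.4297, 0.1917, 0.1315]
tool_rot: [3.141, 0.0, 3.141]
contact_force: [-0.5, 0.4, -0.3]
opening: 0.0696
grip_force: 0.0
```

```bash
python3 - <<'E'
from h import *
st=telemetry.observe();print(st['tool_pos'],st['tool_rot'],st['opening'])
save('top','top1',4.5,(120,110,290,240))
E
```

```text
[0.42970479 0.19170812 0.13154719] [3.14142248e+00 2.01585144e-04 3.14119713e+00] 0.06964604652565641
```

View pics/top1.png

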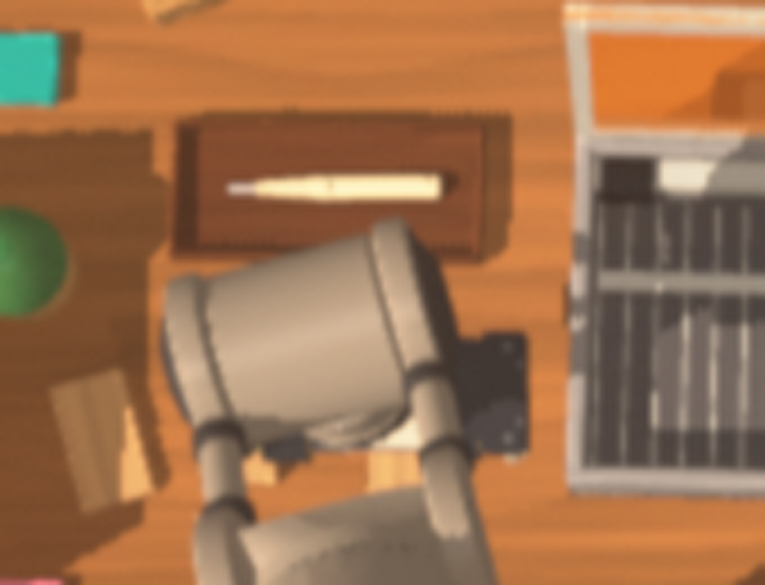

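The scriber lies in the tray, with its tip at (230,188) and its end at (440,187). The first blank (C) comes next.

>>> {"fn": "apply_moves", "kwargs": {
  "delta_pos": [
    [0.012,0.004,-0.1],
    [0.012,0.004,-0.2],
    [0.012,0.004,-0.28],
    [0.012,0.004,-0.31],
    [0.012,0.004,-0.3125],
    [0.012,0.004,-0.3125],
    [0.012,0.004,-0.3125]
  ],
  "dr": [
    [0,0,0],
    [0,0,0],
    [0,0,0],
    [0,0,0],
    [0,0,0],
    [0,0,0],
    [0,0,0]
  ],
  "jaw": [0.76,0.76,0.76,0.76,0.76,0.76,0.76]
}}

```text
time: 7.75
tool_pos: [0.4354, 0.1935, 0.0075]
tool_rot: [3.141, 0.002, -3.14]
contact_force: [0.8, 0.3, 0.2]
opening: 0.0701
grip_force: 0.0
```

>>> {"fn": "apply_moves", "kwargs": {
  "delta_pos": [
    [0,0,0],
    [0,0,0],
    [0,0,0],
    [0,0,0],
    [0,0,0],
    [0,0,0],
    [0,0,0]
  ],
  "dr": [
    [0,0,0],
    [0,0,0],
    [0,0,0],
    [0,0,0],
    [0,0,0],
    [0,0,0],
    [0,0,0]
  ],
  "jaw": [0.4,0.4,0.4,0.4,0.4,0.4,0.4],
  "force": 30
}}

```text
time: 8.33
tool_pos: [0.435, 0.1935, 0.0073]
tool_rot: [3.141, 0.001, -3.139]
contact_force: [-1.3, -0.3, 6.9]
opening: 0.0495
grip_force: 29.9
```

>>> {"fn": "apply_moves", "kwargs": {
  "delta_pos": [
    [0,0,0.1],
    [0,0,0.2],
    [0,0,0.3],
    [0,0,0.4],
    [0,0,0.4],
    [0,0,0.4],
    [0,0,0.4]
  ],
  "dr": [
    [0,0,0],
    [0,0,0],
    [0,0,0],
    [0,0,-0.25],
    [0,0,-0.5],
    [0,0,-0.75],
    [0,0,-1]
  ],
  "jaw": [0.4,0.4,0.4,0.4,0.4,0.4,0.4]
}}

```text
time: 8.92
tool_pos: [0.4347, 0.1933, 0.1675]
tool_rot: [3.14, 0.001, 2.638]
contact_force: [-0.5, -0.1, -1.0]
opening: 0.0491
grip_force: 29.9
```

>>> {"fn": "apply_moves", "kwargs": {
  "delta_pos": [
    [0,-0.1,0],
    [0,-0.2,0],
    [0,-0.3,0],
    [0,-0.4,0],
    [0,-0.5,0],
    [0,-0.6,0],
    [0.05,-0.7,0],
    [0.05,-0.7,0]
  ],
  "dr": [
    [0,0,-0.25],
    [0,0,-0.5],
    [0,0,-0.75],
    [0,0,-1],
    [0,0,-1],
    [0,0,-1],
    [0,0,-1],
    [0,0,-1]
  ],
  "jaw": [0.4,0.4,0.4,0.4,0.4,0.4,0.4,0.4]
}}

```text
time: 9.58
tool_pos: [0.4567, -0.0925, 0.167]
tool_rot: [3.14, 0.004, 2.139]
contact_force: [1.0, -0.9, -0.7]
opening: 0.0491
grip_force: 29.9
```

>>> {"fn": "apply_moves", "kwargs": {
  "delta_pos": [
    [0.03,-0.1,0],
    [0.05,-0.2,0],
    [0.07,-0.28,0],
    [0.07,-0.28,0],
    [0.07,-0.28,0],
    [0.07,-0.28,-0.1],
    [0.07,-0.28,-0.1],
    [0.07,-0.28,-0.1]
  ],
  "dr": [
    [0,0,-0.25],
    [0,0,-0.5],
    [0,0,-0.75],
    [0,0,-1],
    [0,0,-1],
    [0,0,-1],
    [0,0,-1],
    [0,0,-1]
  ],
  "jaw": [0.4,0.4,0.4,0.4,0.4,0.4,0.4,0.4]
}}

```text
time: 10.25
tool_pos: [0.481, -0.1969, 0.1254]
tool_rot: [-3.137, -0.003, 1.647]
contact_force: [0.8, -0.1, -0.3]
opening: 0.0494
grip_force: 29.9
```

```bash
python3 - <<'E'
from h import *
st=telemetry.observe();print(st['tool_pos'],st['tool_rot'],st['opening'])
save('wrist','w3',1.5625)
E
```

```text
[ 0.48101067 -0.19692299  0.12539916] [-3.13727392 -0.0032154   1.64748788] 0.04938674448341718
```

View pics/w3.png

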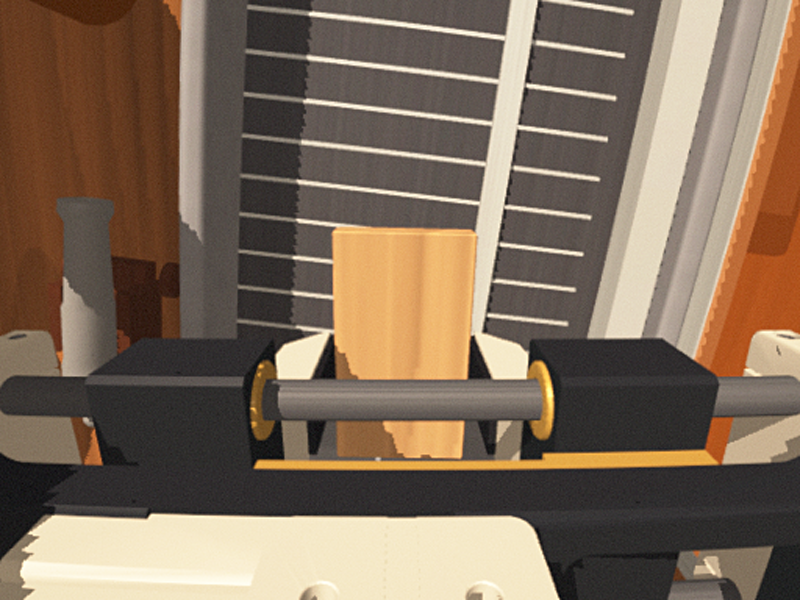

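The blank hangs square in the jaws. The fence's left edge runs from (510,0) to (477,310), the front wall's inner top edge from (247,0) to (238,250), and the bed slats slope to the right.

```bash
python3 - <<'E'
from h import *
st=telemetry.observe();m=eyes.camera_model('wrist');print(st['tool_pos'],st['tool_rot'])
def L(p,z,n):
    w=pix2w(m,np.array(p,float)/1.5625,z,st)[:,:2];d=w[1]-w[0];print(n,w.round(4).tolist(),np.arctan2(d[1],d[0]))
L([(477,310),(510,0)],.049,'fence')
L([(249,8),(503,38)],.045,'slat');L([(243,135),(488,163)],.045,'slat')
L([(179,330),(180,60)],.09,'rimouter')
L([(601,335),(675,0)],.09,'rail?')
E
```

```text
[ 0.48215135 -0.19761849  0.12685328] [-3.14021699e+00 -1.15842903e-03  1.64691606e+00]
fence [[0.524, -0.2003], [0.5219, -0.046]] 1.5844558765852503
slat [[0.3969, -0.0573], [0.5213, -0.0619]] -0.03660275958252135
slat [[0.3942, -0.1172], [0.521, -0.1218]] -0.03615462574720198
rimouter [[0.3782, -0.2082], [0.3836, -0.0911]] 1.5240065990151626
rail? [[0.5755, -0.1954], [0.5801, -0.0529]] 1.538358622858244
```

>>> {"fn": "apply_moves", "kwargs": {
  "delta_pos": [
    [0.002,0,0],
    [0.002,0,0],
    [0.002,0,-0.08],
    [0.002,0,-0.14],
    [0.002,0,-0.17],
    [0.002,0,-0.182],
    [0.002,0,-0.182],
    [0.002,0,-0.182]
  ],
  "dr": [
    [0,0,-0.224],
    [0,0,-0.224],
    [0,0,-0.224],
    [0,0,-0.224],
    [0,0,-0.224],
    [0,0,-0.224],
    [0,0,-0.224],
    [0,0,-0.224]
  ],
  "jaw": [0.4,0.4,0.4,0.4,0.4,0.4,0.4,0.4]
}}

```text
time: 10.97
tool_pos: [0.4841, -0.1989, 0.055]
tool_rot: [3.14, 0.001, 1.534]
contact_force: [-0.4, -0.0, -0.2]
opening: 0.0493
grip_force: 29.9
```

```bash
python3 - <<'E'
from h import *
st=telemetry.observe();print(st['tool_pos'],st['tool_rot'],st['opening'],st['contact_force'])
E
```

```text
[ 0.48408597 -0.19892194  0.05498577] [3.13986218e+00 8.98703625e-04 1.53369083e+00] 0.04931719584974571 [-0.36777243 -0.01103007 -0.20992902]
```

>>> {"fn": "apply_moves", "kwargs": {
  "delta_pos": [
    [0,0,-0.004],
    [0,0,-0.005],
    [0.003,0,-0.005],
    [0.006,0,-0.005],
    [0.008,0,-0.005],
    [0.008,0,-0.005]
  ],
  "dr": [
    [0,0,0],
    [0,0,0],
    [0,0,0],
    [0,0,0],
    [0,0,0],
    [0,0,0]
  ],
  "jaw": [0.4,0.4,0.4,0.4,0.4,0.4]
}}

```text
time: 11.47
tool_pos: [0.4866, -0.1988, 0.0522]
tool_rot: [3.141, 0.0, 1.532]
contact_force: [-2.4, -0.0, 4.5]
opening: 0.0501
grip_force: 3.0
```

>>> {"fn": "apply_moves", "kwargs": {
  "delta_pos": [
    [0.0025,0,0],
    [0.005,0,0],
    [0.005,0,0]
  ],
  "dr": [
    [0,0,0],
    [0,0,0],
    [0,0,0]
  ],
  "jaw": [0.4,0.4,0.4]
}}

```text
time: 11.72
tool_pos: [0.4882, -0.1988, 0.0521]
tool_rot: [-3.141, 0.0, 1.532]
contact_force: [-3.6, 0.0, 6.4]
opening: 0.0491
grip_force: 29.9
```

>>> {"fn": "apply_moves", "kwargs": {
  "delta_pos": [
    [0.0025,0,0],
    [0.005,0,0],
    [0.005,0,0]
  ],
  "dr": [
    [0,0,0],
    [0,0,0],
    [0,0,0]
  ],
  "jaw": [0.4,0.4,0.4]
}}

```text
time: 11.97
tool_pos: [0.4891, -0.1987, 0.0522]
tool_rot: [-3.139, -0.0, 1.532]
contact_force: [-8.9, -1.0, 8.5]
opening: 0.0492
grip_force: 29.9
```

>>> {"fn": "apply_moves", "kwargs": {
  "delta_pos": [
    [-0.001,0,0],
    [-0.001,0,0],
    [-0.001,0,0],
    [-0.001,0,0],
    [-0.001,0,0.1],
    [-0.001,0,0.2],
    [-0.001,0,0.3],
    [-0.001,0,0.3]
  ],
  "dr": [
    [0,0,0],
    [0,0,0],
    [0,0,0],
    [0,0,0],
    [0,0,0],
    [0,0,0],
    [0,0,0],
    [0,0,0]
  ],
  "jaw": [0.72,0.72,0.72,0.72,0.72,0.72,0.72,0.72]
}}

```text
time: 12.63
tool_pos: [0.4938, -0.2006, 0.1794]
tool_rot: [3.129, 0.006, 1.532]
contact_force: [0.9, -0.9, 0.8]
opening: 0.0661
grip_force: 0.0
```

>>> {"fn": "apply_moves", "kwargs": {
  "delta_pos": [
    [-0.02,0.1,0],
    [-0.05,0.2,0],
    [-0.08,0.3,0],
    [-0.11,0.4,0],
    [-0.11,0.5,0],
    [-0.11,0.6,0],
    [-0.11,0.7,0],
    [-0.11,0.8,0]
  ],
  "dr": [
    [0,0,0],
    [0,0,0.25],
    [0,0,0.5],
    [0,0,0.75],
    [0,0,1],
    [0,0,1],
    [0,0,1],
    [0,0,1]
  ],
  "jaw": [0.76,0.76,0.76,0.76,0.76,0.76,0.76,0.76]
}}

```text
time: 13.3
tool_pos: [0.4459, 0.1234, 0.1718]
tool_rot: [3.141, 0.0, 2.032]
contact_force: [1.6, 0.2, 0.5]
opening: 0.0696
grip_force: 0.0
```

>>> {"fn": "apply_moves", "kwargs": {
  "delta_pos": [
    [0,0.1,0],
    [0,0.2,0],
    [0,0.3,0],
    [0,0.4,0],
    [0,0.47,0]
  ],
  "dr": [
    [0,0,0.25],
    [0,0,0.5],
    [0,0,0.75],
    [0,0,1],
    [0,0,1]
  ],
  "jaw": [0.76,0.76,0.76,0.76,0.76]
}}

```text
time: 13.72
tool_pos: [0.4456, 0.3128, 0.1715]
tool_rot: [3.14, -0.0, 2.54]
contact_force: [0.4, -0.3, 0.4]
opening: 0.0698
grip_force: 0.0
```

>>> {"fn": "apply_moves", "kwargs": {
  "delta_pos": [
    [0,0,0],
    [0,0,0],
    [0,0,0],
    [0,0,0],
    [0,0,0]
  ],
  "dr": [
    [0,0,0.25],
    [0,0,0.5],
    [0,0,0.75],
    [0,0,1],
    [0,0,1]
  ],
  "jaw": [0.76,0.76,0.76,0.76,0.76]
}}

```text
time: 14.13
tool_pos: [0.446, 0.3096, 0.1713]
tool_rot: [3.141, -0.0, 3.037]
contact_force: [1.0, -0.0, -0.2]
opening: 0.0696
grip_force: 0.0
```

```bash
python3 - <<'E'
from h import *
st=telemetry.observe();print(st['tool_pos'],st['tool_rot'],st['opening'],st['contact_force'])
save('top','top2',4.5,(240,105,410,230))
E
```

```text
[0.44602999 0.30959734 0.17134095] [ 3.14147437e+00 -8.61420340e-05  3.03678826e+00] 0.06962309445596229 [ 0.98903095 -0.02894866 -0.17856539]
```

View pics/top2.png

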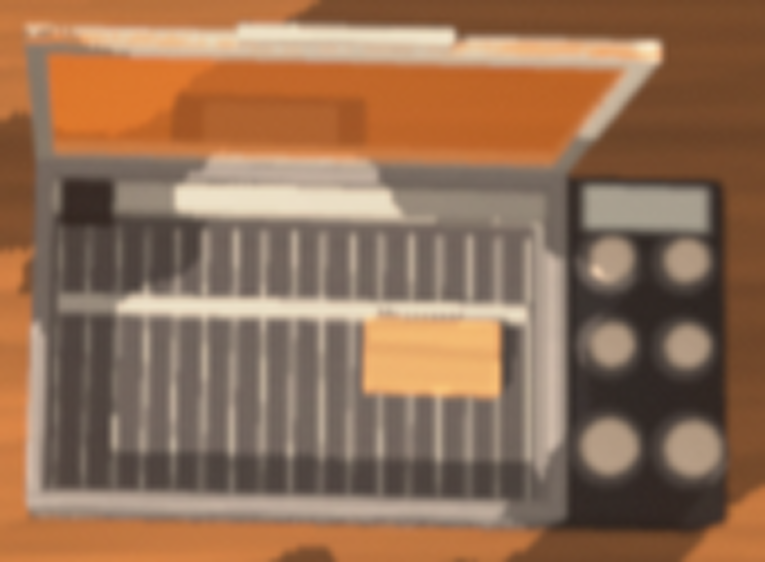

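Blank 1 lies flush under the fence at (363..502, 320..395). Next is blank B.

>>> {"fn": "apply_moves", "kwargs": {
  "delta_pos": [
    [0,0,-0.05],
    [0,0,-0.15],
    [0,0,-0.25],
    [0,0,-0.35],
    [0,0,-0.4],
    [0,0,-0.41],
    [0,0,-0.41],
    [0,0,-0.41]
  ],
  "dr": [
    [0,0,0.22],
    [0,0,0.22],
    [0,0,0.22],
    [0,0,0.22],
    [0,0,0.22],
    [0,0,0.22],
    [0,0,0.22],
    [0,0,0.22]
  ],
  "jaw": [0.76,0.76,0.76,0.76,0.76,0.76,0.76,0.76]
}}

```text
time: 14.85
tool_pos: [0.447, 0.3098, 0.0088]
tool_rot: [3.141, 0.002, 3.14]
contact_force: [0.8, -1.2, -0.1]
opening: 0.0699
grip_force: 0.0
```

>>> {"fn": "apply_moves", "kwargs": {
  "delta_pos": [
    [0,0,0],
    [0,0,0],
    [0,0,0],
    [0,0,0],
    [0,0,0],
    [0,0,0],
    [0,0,0]
  ],
  "dr": [
    [0,0,0],
    [0,0,0],
    [0,0,0],
    [0,0,0],
    [0,0,0],
    [0,0,0],
    [0,0,0]
  ],
  "jaw": [0.4,0.4,0.4,0.4,0.4,0.4,0.4],
  "force": 30
}}

```text
time: 15.43
tool_pos: [0.4467, 0.3097, 0.0089]
tool_rot: [3.141, 0.002, -3.142]
contact_force: [-0.6, -0.8, 6.3]
opening: 0.0487
grip_force: 30.0
```

>>> {"fn": "apply_moves", "kwargs": {
  "delta_pos": [
    [0,0,0.1],
    [0,0,0.2],
    [0,0,0.3],
    [0,0,0.4],
    [0,0,0.4],
    [0,0,0.4],
    [0,0,0.4]
  ],
  "dr": [
    [0,0,0],
    [0,0,0],
    [0,0,0],
    [0,0,-0.25],
    [0,0,-0.5],
    [0,0,-0.75],
    [0,0,-1]
  ],
  "jaw": [0.4,0.4,0.4,0.4,0.4,0.4,0.4]
}}

```text
time: 16.02
tool_pos: [0.4462, 0.3094, 0.1689]
tool_rot: [3.14, 0.001, 2.635]
contact_force: [0.9, 0.1, -0.5]
opening: 0.0489
grip_force: 30.0
```

>>> {"fn": "apply_moves", "kwargs": {
  "delta_pos": [
    [0,-0.1,0],
    [0,-0.2,0],
    [0,-0.3,0],
    [0,-0.4,0],
    [0,-0.5,0],
    [0,-0.6,0],
    [0.05,-0.7,0],
    [0.05,-0.7,0]
  ],
  "dr": [
    [0,0,-0.25],
    [0,0,-0.5],
    [0,0,-0.75],
    [0,0,-1],
    [0,0,-1],
    [0,0,-1],
    [0,0,-1],
    [0,0,-1]
  ],
  "jaw": [0.4,0.4,0.4,0.4,0.4,0.4,0.4,0.4]
}}

```text
time: 16.68
tool_pos: [0.4683, 0.0239, 0.1684]
tool_rot: [3.14, 0.004, 2.137]
contact_force: [0.3, 0.6, 0.1]
opening: 0.0491
grip_force: 30.0
```

>>> {"fn": "apply_moves", "kwargs": {
  "delta_pos": [
    [0.02,-0.1,0],
    [0.04,-0.2,0],
    [0.052,-0.3,0],
    [0.052,-0.322,0],
    [0.052,-0.322,0],
    [0.052,-0.322,-0.1],
    [0.052,-0.322,-0.1],
    [0.052,-0.322,-0.1]
  ],
  "dr": [
    [0,0,-0.25],
    [0,0,-0.5],
    [0,0,-0.75],
    [0,0,-1],
    [0,0,-1],
    [0,0,-1],
    [0,0,-1],
    [0,0,-1]
  ],
  "jaw": [0.4,0.4,0.4,0.4,0.4,0.4,0.4,0.4]
}}

```text
time: 17.35
tool_pos: [0.4853, -0.0978, 0.1267]
tool_rot: [-3.137, -0.002, 1.645]
contact_force: [1.1, -0.2, 0.5]
opening: 0.0491
grip_force: 30.0
```

>>> {"fn": "apply_moves", "kwargs": {
  "delta_pos": [
    [0,0,0],
    [0,0,0],
    [0,0,-0.08],
    [0,0,-0.14],
    [0,0,-0.17],
    [0,0,-0.17],
    [0,0,-0.17],
    [0,0,-0.17]
  ],
  "dr": [
    [0,0,-0.204],
    [0,0,-0.204],
    [0,0,-0.204],
    [0,0,-0.204],
    [0,0,-0.204],
    [0,0,-0.204],
    [0,0,-0.204],
    [0,0,-0.204]
  ],
  "jaw": [0.4,0.4,0.4,0.4,0.4,0.4,0.4,0.4]
}}

```text
time: 18.02
tool_pos: [0.488, -0.0995, 0.0613]
tool_rot: [3.139, 0.001, 1.542]
contact_force: [-0.0, -0.8, 0.6]
opening: 0.0489
grip_force: 30.0
```

```bash
python3 - <<'E'
from h import *
st=telemetry.observe();print(st['tool_pos'],st['tool_rot'],st['opening'],st['contact_force'])
E
```

```text
[ 0.48798762 -0.09947689  0.06132058] [3.13909071e+00 7.93828258e-04 1.54190748e+00] 0.04887859194219127 [-0.02541035 -0.76896462  0.62262061]
```

>>> {"fn": "apply_moves", "kwargs": {
  "delta_pos": [
    [-0.004,0,-0.01],
    [-0.004,0,-0.018],
    [-0.004,0,-0.02],
    [-0.004,0,-0.02],
    [0.002,0,-0.02],
    [0.006,0,-0.02],
    [0.006,0,-0.02]
  ],
  "dr": [
    [0,0,-0.016],
    [0,0,-0.016],
    [0,0,-0.016],
    [0,0,-0.016],
    [0,0,-0.016],
    [0,0,-0.016],
    [0,0,-0.016]
  ],
  "jaw": [0.4,0.4,0.4,0.4,0.4,0.4,0.4]
}}

```text
time: 18.6
tool_pos: [0.4873, -0.0995, 0.0533]
tool_rot: [-3.138, 0.0, 1.533]
contact_force: [-12.7, -0.2, 19.9]
opening: 0.0492
grip_force: 30.0
```

>>> {"fn": "apply_moves", "kwargs": {
  "delta_pos": [
    [0.0025,0,0],
    [0.005,0,0],
    [0.005,0,0]
  ],
  "dr": [
    [0,0,0],
    [0,0,0],
    [0,0,0]
  ],
  "jaw": [0.4,0.4,0.4]
}}

```text
time: 18.85
tool_pos: [0.489, -0.0994, 0.0533]
tool_rot: [-3.138, 0.0, 1.533]
contact_force: [-12.9, -0.0, 20.6]
opening: 0.0492
grip_force: 30.0
```

>>> {"fn": "apply_moves", "kwargs": {
  "delta_pos": [
    [0.0025,0,0],
    [0.004,0,0],
    [0.004,0,0]
  ],
  "dr": [
    [0,0,0],
    [0,0,0],
    [0,0,0]
  ],
  "jaw": [0.4,0.4,0.4]
}}

```text
time: 19.1
tool_pos: [0.4905, -0.0994, 0.0533]
tool_rot: [-3.138, 0.0, 1.533]
contact_force: [-13.3, -0.3, 20.2]
opening: 0.0491
grip_force: 30.0
```

>>> {"fn": "apply_moves", "kwargs": {
  "delta_pos": [
    [0.0,0,0.002],
    [0.003,0,0.002],
    [0.003,0,0.002]
  ],
  "dr": [
    [0,0,0],
    [0,0,0],
    [0,0,0]
  ],
  "jaw": [0.4,0.4,0.4]
}}

```text
time: 19.35
tool_pos: [0.4936, -0.0996, 0.0534]
tool_rot: [-3.141, 0.0, 1.532]
contact_force: [-5.9, -1.1, 11.4]
opening: 0.0493
grip_force: 30.0
```

>>> {"fn": "apply_moves", "kwargs": {
  "delta_pos": [
    [0.0025,0,0],
    [0.004,0,0],
    [0.004,0,0]
  ],
  "dr": [
    [0,0,0],
    [0,0,0],
    [0,0,0]
  ],
  "jaw": [0.4,0.4,0.4]
}}

```text
time: 19.6
tool_pos: [0.4938, -0.0995, 0.0533]
tool_rot: [-3.138, 0.0, 1.533]
contact_force: [-11.4, -0.7, 15.5]
opening: 0.049
grip_force: 30.0
```

>>> {"fn": "apply_moves", "kwargs": {
  "delta_pos": [
    [-0.002,0,0.002],
    [-0.002,0,0.002],
    [-0.002,0,0.002],
    [-0.002,0,0.002],
    [-0.002,0,0.1],
    [-0.002,0,0.2],
    [-0.002,0,0.3],
    [-0.002,0,0.3]
  ],
  "dr": [
    [0,0,0],
    [0,0,0],
    [0,0,0],
    [0,0,0],
    [0,0,0],
    [0,0,0],
    [0,0,0],
    [0,0,0]
  ],
  "jaw": [0.72,0.72,0.72,0.72,0.72,0.72,0.72,0.72]
}}

```text
time: 20.27
tool_pos: [0.4989, -0.1007, 0.1798]
tool_rot: [3.128, 0.004, 1.532]
contact_force: [1.4, -1.3, 1.6]
opening: 0.066
grip_force: 0.0
```

>>> {"fn": "apply_moves", "kwargs": {
  "delta_pos": [
    [-0.02,0.1,0],
    [-0.05,0.2,0],
    [-0.08,0.3,0],
    [-0.1,0.4,0],
    [-0.12,0.5,0],
    [-0.14,0.6,0],
    [-0.15,0.7,0],
    [-0.15,0.8,0]
  ],
  "dr": [
    [0,0,0],
    [0,0,0.25],
    [0,0,0.5],
    [0,0,0.75],
    [0,0,1],
    [0,0,1],
    [0,0,1],
    [0,0,1]
  ],
  "jaw": [0.76,0.76,0.76,0.76,0.76,0.76,0.76,0.76]
}}

```text
time: 20.93
tool_pos: [0.4338, 0.2226, 0.1724]
tool_rot: [3.141, -0.0, 2.032]
contact_force: [0.3, 0.0, -0.3]
opening: 0.07
grip_force: 0.0
```

>>> {"fn": "apply_moves", "kwargs": {
  "delta_pos": [
    [0,0.1,0],
    [0,0.2,0],
    [0,0.3,0],
    [0,0.4,0],
    [0,0.46,0]
  ],
  "dr": [
    [0,0,0.25],
    [0,0,0.5],
    [0,0,0.75],
    [0,0,1],
    [0,0,1]
  ],
  "jaw": [0.76,0.76,0.76,0.76,0.76]
}}

```text
time: 21.35
tool_pos: [0.4342, 0.4085, 0.1719]
tool_rot: [3.14, -0.001, 2.541]
contact_force: [-0.1, 0.1, -0.0]
opening: 0.0695
grip_force: 0.0
```

>>> {"fn": "apply_moves", "kwargs": {
  "delta_pos": [
    [0,0,0],
    [0,0,0],
    [0,0,0],
    [0,0,0],
    [0,0,0]
  ],
  "dr": [
    [0,0,0.25],
    [0,0,0.5],
    [0,0,0.75],
    [0,0,1],
    [0,0,1]
  ],
  "jaw": [0.76,0.76,0.76,0.76,0.76]
}}

```text
time: 21.77
tool_pos: [0.4349, 0.4047, 0.1719]
tool_rot: [-3.141, -0.0, 3.037]
contact_force: [0.1, -0.2, -0.4]
opening: 0.0695
grip_force: 0.0
```

>>> {"fn": "apply_moves", "kwargs": {
  "delta_pos": [
    [0,0,0],
    [0,0,0],
    [0,0,0],
    [0,0,0],
    [0,0,0]
  ],
  "dr": [
    [0,0,0.25],
    [0,0,0.5],
    [0,0,0.75],
    [0,0,0.77],
    [0,0,0.77]
  ],
  "jaw": [0.76,0.76,0.76,0.76,0.76]
}}

```text
time: 22.18
tool_pos: [0.4349, 0.4045, 0.1723]
tool_rot: [3.141, -0.0, -2.872]
contact_force: [0.2, 0.1, 0.6]
opening: 0.07
grip_force: 0.0
```

```bash
python3 - <<'E'
from h import *
st=telemetry.observe();print(st['tool_pos'],st['tool_rot'],st['opening'],st['contact_force'])
save('wrist','w4',1)
save('top','top3',4.5,(240,105,410,230))
E
```

```text
[0.43494928 0.40453688 0.17232448] [ 3.14145991e+00 -6.04854982e-05 -2.87201267e+00] 0.07002584895990017 [0.24361669 0.09907708 0.6015187 ]
```

View pics/w4.png

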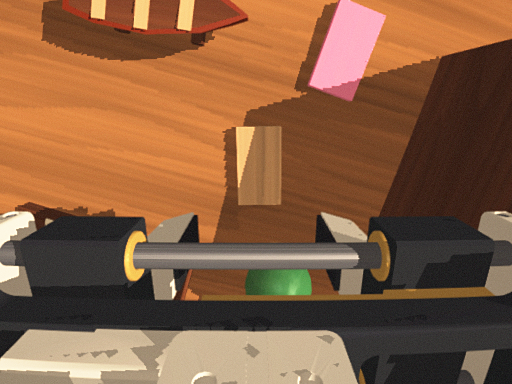

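View pics/top3.png

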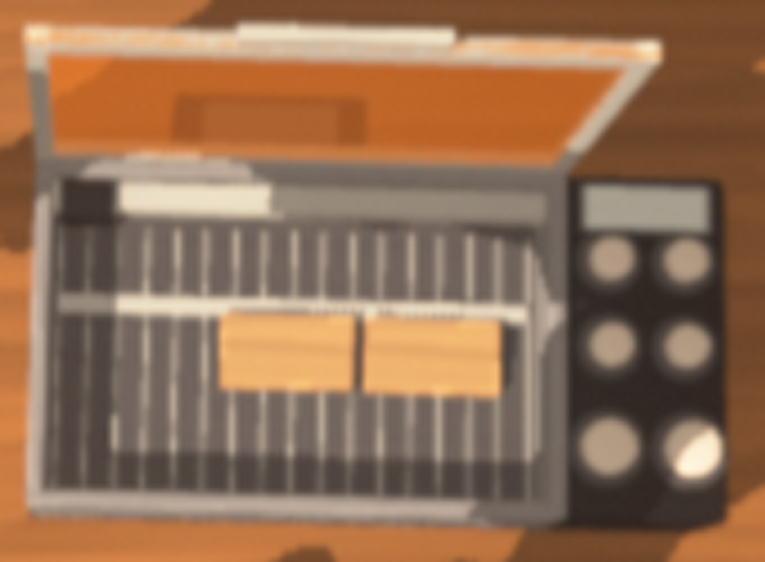

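In the wrist view, blank A (237..282, 127..205) is square to the jaws. In the top view both laid blanks sit against the fence.

```bash
python3 - <<'E'
from h import *
st=telemetry.observe();m=eyes.camera_model('wrist')
w=pix2w(m,np.array([(237,127),(281,127),(282,205),(239,205)],float),.012,st);print(w.round(4),w.mean(0),st['tool_pos'])
E
```

```text
[[0.3938 0.3712 0.012 ]
 [0.381  0.4174 0.012 ]
 [0.4667 0.4444 0.012 ]
 [0.4802 0.3959 0.012 ]] [0.43042757 0.40724146 0.012     ] [0.43492372 0.40452283 0.17240379]
```

>>> {"fn": "apply_moves", "kwargs": {
  "delta_pos": [
    [-0.008,0.006,-0.05],
    [-0.008,0.006,-0.15],
    [-0.008,0.006,-0.25],
    [-0.008,0.006,-0.35],
    [-0.008,0.006,-0.4],
    [-0.008,0.006,-0.41],
    [-0.008,0.006,-0.41],
    [-0.008,0.006,-0.41]
  ],
  "dr": [
    [0,0,0],
    [0,0,0],
    [0,0,0],
    [0,0,0],
    [0,0,0],
    [0,0,0],
    [0,0,0],
    [0,0,0]
  ],
  "jaw": [0.76,0.76,0.76,0.76,0.76,0.76,0.76,0.76]
}}

```text
time: 22.95
tool_pos: [0.4326, 0.4076, 0.0099]
tool_rot: [3.141, 0.002, -2.868]
contact_force: [0.6, -1.1, 0.3]
opening: 0.0697
grip_force: 0.0
```

>>> {"fn": "apply_moves", "kwargs": {
  "delta_pos": [
    [0,0,0],
    [0,0,0],
    [0,0,0],
    [0,0,0],
    [0,0,0],
    [0,0,0],
    [0,0,0]
  ],
  "dr": [
    [0,0,0],
    [0,0,0],
    [0,0,0],
    [0,0,0],
    [0,0,0],
    [0,0,0],
    [0,0,0]
  ],
  "jaw": [0.4,0.4,0.4,0.4,0.4,0.4,0.4]
}}

```text
time: 23.53
tool_pos: [0.4323, 0.4073, 0.0097]
tool_rot: [3.141, 0.002, -2.867]
contact_force: [-0.8, -0.4, 6.4]
opening: 0.0486
grip_force: 30.0
```

>>> {"fn": "apply_moves", "kwargs": {
  "delta_pos": [
    [0,0,0.1],
    [0,0,0.2],
    [0,0,0.3],
    [0,0,0.4],
    [0,0,0.4],
    [0,0,0.4],
    [0,0,0.4]
  ],
  "dr": [
    [0,0,0],
    [0,0,0],
    [0,0,0],
    [0,0,-0.25],
    [0,0,-0.5],
    [0,0,-0.75],
    [0,0,-1]
  ],
  "jaw": [0.4,0.4,0.4,0.4,0.4,0.4,0.4]
}}

```text
time: 24.12
tool_pos: [0.4318, 0.407, 0.1697]
tool_rot: [3.14, 0.001, 2.91]
contact_force: [-0.6, 0.6, -0.3]
opening: 0.049
grip_force: 30.0
```

>>> {"fn": "apply_moves", "kwargs": {
  "delta_pos": [
    [0,-0.1,0],
    [0,-0.2,0],
    [0,-0.3,0],
    [0,-0.4,0],
    [0,-0.4,0]
  ],
  "dr": [
    [0,0,-0.25],
    [0,0,-0.5],
    [0,0,-0.75],
    [0,0,-1],
    [0,0,-1]
  ],
  "jaw": [0.4,0.4,0.4,0.4,0.4]
}}

```text
time: 24.53
tool_pos: [0.4311, 0.2414, 0.1685]
tool_rot: [-3.139, 0.001, 2.406]
contact_force: [1.2, 0.1, -1.6]
opening: 0.0486
grip_force: 30.0
```

>>> {"fn": "apply_moves", "kwargs": {
  "delta_pos": [
    [0,-0.1,0],
    [0,-0.2,0],
    [0,-0.3,0],
    [0.05,-0.4,0],
    [0.05,-0.4,0],
    [0.05,-0.4,0]
  ],
  "dr": [
    [0,0,-0.25],
    [0,0,-0.5],
    [0,0,-0.75],
    [0,0,-1],
    [0,0,-1],
    [0,0,-1]
  ],
  "jaw": [0.4,0.4,0.4,0.4,0.4,0.4]
}}

```text
time: 25.03
tool_pos: [0.4526, 0.0852, 0.1688]
tool_rot: [3.141, 0.0, 1.913]
contact_force: [-0.4, 0.9, -0.5]
opening: 0.0487
grip_force: 30.0
```

>>> {"fn": "apply_moves", "kwargs": {
  "delta_pos": [
    [0.05,-0.1,0],
    [0.09,-0.2,0],
    [0.0975,-0.214,0],
    [0.0975,-0.214,0],
    [0.0975,-0.214,-0.1],
    [0.0975,-0.214,-0.2],
    [0.0975,-0.214,-0.26],
    [0.0975,-0.214,-0.265]
  ],
  "dr": [
    [0,0,-0.2],
    [0,0,-0.4],
    [0,0,-0.6],
    [0,0,-0.76],
    [0,0,-0.76],
    [0,0,-0.76],
    [0,0,-0.76],
    [0,0,-0.76]
  ],
  "jaw": [0.4,0.4,0.4,0.4,0.4,0.4,0.4,0.4]
}}

```text
time: 25.7
tool_pos: [0.4873, 0.0034, 0.0584]
tool_rot: [-3.133, -0.001, 1.54]
contact_force: [-0.2, 0.5, -0.9]
opening: 0.0489
grip_force: 30.0
```

>>> {"fn": "apply_moves", "kwargs": {
  "delta_pos": [
    [0,0,0],
    [0,0,0],
    [0,0,0]
  ],
  "dr": [
    [0,0,0],
    [0,0,0],
    [0,0,0]
  ],
  "jaw": [0.4,0.4,0.4]
}}

```text
time: 25.95
tool_pos: [0.4921, 0.0017, 0.0644]
tool_rot: [3.138, 0.0, 1.538]
contact_force: [0.6, 0.3, 0.6]
opening: 0.0488
grip_force: 30.0
```

Lower to contact, then push toward the fence.

>>> {"fn": "apply_moves", "kwargs": {
  "delta_pos": [
    [0,0,-0.012],
    [0,0,-0.02],
    [0,0,-0.024],
    [0,0,-0.0245],
    [0,0,-0.0245]
  ],
  "dr": [
    [0,0,-0.01],
    [0,0,-0.01],
    [0,0,-0.01],
    [0,0,-0.01],
    [0,0,-0.01]
  ],
  "jaw": [0.4,0.4,0.4,0.4,0.4]
}}

```text
time: 26.37
tool_pos: [0.4914, 0.0013, 0.0546]
tool_rot: [3.139, 0.0, 1.532]
contact_force: [-3.8, 0.8, 15.1]
opening: 0.0487
grip_force: 30.0
```

>>> {"fn": "apply_moves", "kwargs": {
  "delta_pos": [
    [0.004,0,0],
    [0.008,0,0],
    [0.008,0,0]
  ],
  "dr": [
    [0,0,0],
    [0,0,0],
    [0,0,0]
  ],
  "jaw": [0.4,0.4,0.4]
}}

```text
time: 26.62
tool_pos: [0.4917, 0.0013, 0.0544]
tool_rot: [-3.138, 0.0, 1.532]
contact_force: [-11.8, -0.4, 23.8]
opening: 0.0486
grip_force: 30.0
```

>>> {"fn": "apply_moves", "kwargs": {
  "delta_pos": [
    [0.003,0,0],
    [0.005,0,0],
    [0.005,0,0]
  ],
  "dr": [
    [0,0,0],
    [0,0,0],
    [0,0,0]
  ],
  "jaw": [0.4,0.4,0.4]
}}

```text
time: 26.87
tool_pos: [0.4921, 0.0014, 0.0542]
tool_rot: [-3.134, 0.0, 1.533]
contact_force: [-16.7, -1.7, 26.4]
opening: 0.0487
grip_force: 30.0
```

>>> {"fn": "apply_moves", "kwargs": {
  "delta_pos": [
    [-0.003,0,0.003],
    [-0.003,0,0.004],
    [-0.003,0,0.004]
  ],
  "dr": [
    [0,0,0],
    [0,0,0],
    [0,0,0]
  ],
  "jaw": [0.4,0.4,0.4]
}}

```text
time: 27.12
tool_pos: [0.495, 0.0012, 0.0547]
tool_rot: [3.14, 0.0, 1.532]
contact_force: [-1.0, 0.1, 3.8]
opening: 0.0486
grip_force: 30.0
```

>>> {"fn": "apply_moves", "kwargs": {
  "delta_pos": [
    [0.003,0,0],
    [0.005,0,0],
    [0.005,0,0]
  ],
  "dr": [
    [0,0,0],
    [0,0,0],
    [0,0,0]
  ],
  "jaw": [0.4,0.4,0.4]
}}

```text
time: 27.37
tool_pos: [0.4956, 0.0013, 0.0544]
tool_rot: [-3.139, 0.0, 1.532]
contact_force: [-6.1, 0.1, 8.9]
opening: 0.049
grip_force: 30.0
```

>>> {"fn": "apply_moves", "kwargs": {
  "delta_pos": [
    [0.003,0,0],
    [0.005,0,0],
    [0.005,0,0]
  ],
  "dr": [
    [0,0,0],
    [0,0,0],
    [0,0,0]
  ],
  "jaw": [0.4,0.4,0.4]
}}

```text
time: 27.62
tool_pos: [0.4974, 0.0014, 0.0544]
tool_rot: [-3.138, -0.0, 1.532]
contact_force: [-5.5, -0.9, 9.5]
opening: 0.0487
grip_force: 30.0
```

>>> {"fn": "apply_moves", "kwargs": {
  "delta_pos": [
    [0.003,0,0],
    [0.005,0,0],
    [0.005,0,0]
  ],
  "dr": [
    [0,0,0],
    [0,0,0],
    [0,0,0]
  ],
  "jaw": [0.4,0.4,0.4]
}}

```text
time: 27.87
tool_pos: [0.498, 0.0014, 0.0544]
tool_rot: [-3.135, -0.0, 1.532]
contact_force: [-10.7, -1.2, 14.0]
opening: 0.0489
grip_force: 30.0
```

>>> {"fn": "apply_moves", "kwargs": {
  "delta_pos": [
    [0.002,0,0],
    [0.003,0,0],
    [0.003,0,0]
  ],
  "dr": [
    [0,0,0],
    [0,0,0],
    [0,0,0]
  ],
  "jaw": [0.4,0.4,0.4]
}}

```text
time: 28.12
tool_pos: [0.498, 0.0014, 0.0543]
tool_rot: [-3.133, -0.0, 1.532]
contact_force: [-14.4, -1.7, 15.6]
opening: 0.0489
grip_force: 30.0
```

>>> {"fn": "apply_moves", "kwargs": {
  "delta_pos": [
    [-0.002,0,0.003],
    [-0.002,0,0.003],
    [-0.002,0,0.003],
    [-0.002,0,0.003],
    [-0.002,0,0.1],
    [-0.002,0,0.2],
    [-0.002,0,0.3],
    [-0.002,0,0.3]
  ],
  "dr": [
    [0,0,0],
    [0,0,0],
    [0,0,0],
    [0,0,0],
    [0,0,0],
    [0,0,0],
    [0,0,0],
    [0,0,0]
  ],
  "jaw": [0.72,0.72,0.72,0.72,0.72,0.72,0.72,0.72]
}}

```text
time: 28.78
tool_pos: [0.5055, 0.0008, 0.1816]
tool_rot: [3.128, 0.001, 1.532]
contact_force: [2.0, 0.6, 0.8]
opening: 0.0661
grip_force: 0.0
```

>>> {"fn": "apply_moves", "kwargs": {
  "delta_pos": [
    [-0.05,-0.1,0.05],
    [-0.05,-0.2,0.05],
    [-0.05,-0.3,0.05],
    [-0.05,-0.4,0.05],
    [-0.05,-0.5,0.05],
    [-0.05,-0.6,0.05],
    [-0.05,-0.65,0.05],
    [-0.05,-0.65,0.05]
  ],
  "dr": [
    [0,0,0],
    [0,0,0],
    [0,0,0],
    [0,0,0],
    [0,0,0],
    [0,0,0],
    [0,0,0],
    [0,0,0]
  ],
  "jaw": [0,0,0,0,0,0,0,0]
}}

```text
time: 29.45
tool_pos: [0.481, -0.2633, 0.1936]
tool_rot: [3.141, 0.002, 1.527]
contact_force: [-0.8, 0.3, 0.4]
opening: 0.0176
grip_force: 0.0
```

>>> {"fn": "apply_moves", "kwargs": {
  "delta_pos": [
    [0,0,0],
    [0,0,0]
  ],
  "dr": [
    [0,0,0],
    [0,0,0]
  ],
  "jaw": [0,0]
}}

```text
time: 29.62
tool_pos: [0.4811, -0.2579, 0.1939]
tool_rot: [-3.141, -0.001, 1.532]
contact_force: [0.1, 0.9, 0.0]
opening: 0.0042
grip_force: 0.0
```

```bash
python3 - <<'E'
from h import *
st=telemetry.observe();print(st['tool_pos'],st['tool_rot'],st['opening'],st['contact_force'])
save('wrist','w5',1.5625)
E
```

```text
[ 0.48108016 -0.25790437  0.19390614] [-3.14121284e+00 -8.31436618e-04  1.53194875e+00] 0.004206538335308709 [0.102863   0.88859909 0.04643343]
```

View pics/w5.png

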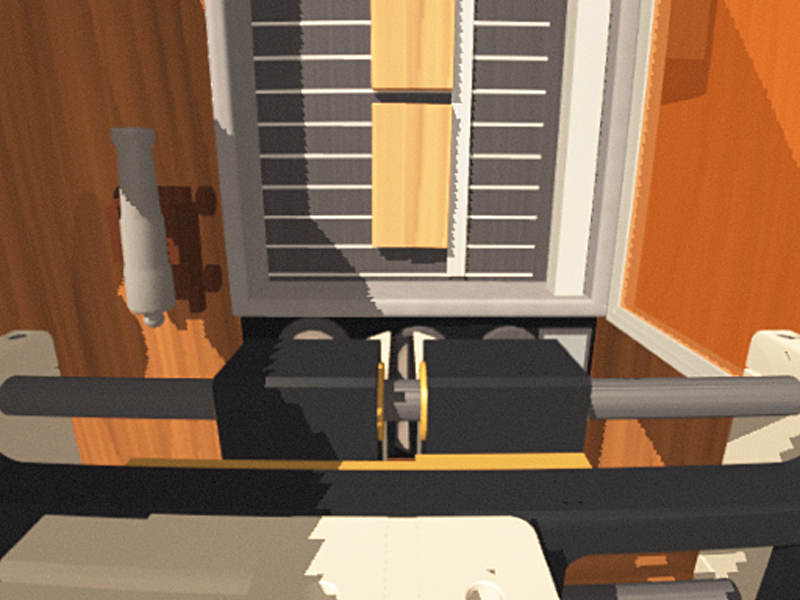

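The wrist view shows the right two blanks, with their right edges at x≈448..452, touching the fence with no visible gap. Next I check the scriber numerically and work out the lid angle.

```bash
python3 - <<'E'
from h import *
m=eyes.camera_model('top')
im=eyes.read_camera('top')[:,:,::-1].copy();np.save('pics/top4.npy',im)
hsv=cv2.cvtColor(im,cv2.COLOR_BGR2HSV);x0,y0,x1,y1=160,137,226,167
mk=((hsv[y0:y1,x0:x1,2]>150)&(hsv[y0:y1,x0:x1,1]<150)).astype(np.uint8)
n,l,s,c=cv2.connectedComponentsWithStats(mk)
for i in range(1,n):
  if s[i,4]>8: print(s[i],(c[i]+[x0,y0]).round(1),pix2w(m,[c[i]+[x0,y0]],.012).round(3))
cc=lambda p:(np.array(p,float)+.5)/4.5-.5+np.array([240,105])
q=np.array([.49756,-.10054]);a=-.038;R=np.array([[np.cos(a),-np.sin(a)],[np.sin(a),np.cos(a)]])
for z in (.315,.322,.33):
  w=pix2w(m,cc([(237,25),(455,30),(237,42),(455,46),(28,45),(660,60)]),z)[:,:2];print(z,((w-q)@R).round(4).tolist())
# project lid model vs angle
for phi in (1.55,1.6,1.65,1.7):
  P=[]
  for y in(.177,-.177):
    for h in(0,.010):
      P.append([.115-.232*np.cos(phi)+h*np.sin(phi),y,.0905+.232*np.sin(phi)+h*np.cos(phi)])
  P=np.array(P);Wd=np.c_[P[:,:2]@R.T+q,P[:,2]]
  print(phi,((w2pix(m,Wd)-[240,105]+.5)*4.5-.5).round(0).tolist())
E
```

```text
[ 10  24  47   6 210] [195.1 163.9] [[0.568 0.239 0.012]]
0.315 [[0.14, 0.0567], [0.1399, -0.0658], [0.1301, 0.0565], [0.1306, -0.0658], [0.1258, 0.1738], [0.1253, -0.181]]
0.322 [[0.1377, 0.0571], [0.1376, -0.0646], [0.1279, 0.057], [0.1284, -0.0646], [0.1236, 0.1735], [0.1231, -0.1791]]
0.33 [[0.1351, 0.0576], [0.135, -0.0633], [0.1253, 0.0575], [0.1258, -0.0633], [0.1211, 0.1732], [0.1206, -0.1769]]
1.55 [[21.0, 68.0], [22.0, 50.0], [657.0, 82.0], [657.0, 65.0]]
1.6 [[22.0, 48.0], [22.0, 31.0], [657.0, 62.0], [656.0, 45.0]]
1.65 [[22.0, 28.0], [23.0, 11.0], [656.0, 42.0], [655.0, 25.0]]
1.7 [[23.0, 9.0], [23.0, -7.0], [655.0, 23.0], [654.0, 7.0]]
```

```bash
python3 - <<'E'
from h import *
im=np.load('pics/top4.npy')
cv2.imwrite('pics/t4.png',cv2.resize(im[125:215,140:240],None,fx=6.5,fy=6.5,interpolation=cv2.INTER_CUBIC))
E
```

```text
(no output)
```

View pics/t4.png

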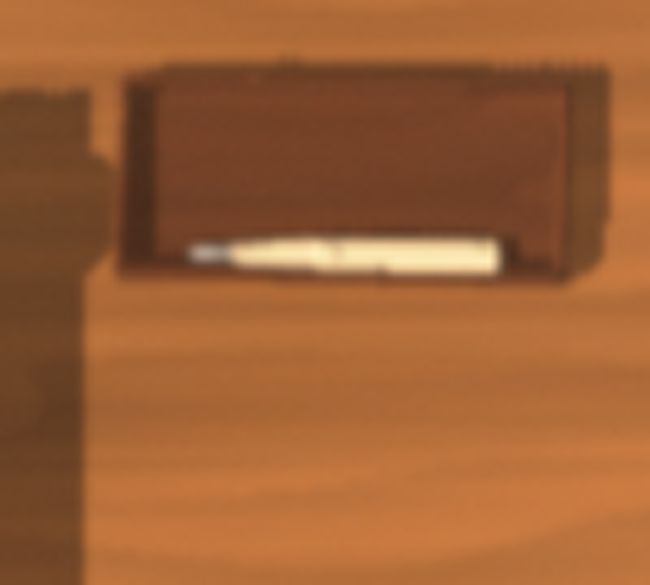

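The scriber has been knocked toward the tray's front wall at (190..500, 240..273), but it is still inside the tray. I check its position and plan the lid arc.

```bash
python3 - <<'E'
from h import *
m=eyes.camera_model('top')
cc=lambda p:(np.array(p,float)+.5)/6.5-.5+np.array([140,125])
print('handle',pix2w(m,cc([(420,238),(420,274),(190,252),(500,255)]),.016).round(4))
print('tray',pix2w(m,cc([(118,277),(570,283),(128,78),(570,84)]),.018).round(4))
q=np.array([.49756,-.10054]);a=-.038;R=np.array([[np.cos(a),-np.sin(a)],[np.sin(a),np.cos(a)]])
r=.21;prev=None
for phi in list(np.arange(1.65,0,-.075))+[0,-.02]:
  X=.115-r*np.cos(phi)+.010*np.sin(phi)+.019; Z=.0905+r*np.sin(phi)+.01*np.cos(phi)
  w=R@[X,.09]+q; p=np.array([*w,Z])
  if prev is None: prev=p;print(p)
  print(round(phi,3),p.round(3),((p-prev)/.4).round(3).tolist())
print(telemetry.observe()['tool_pos'])
for n,l in dict(ext=(.058,-.207),home=(0,-.257),trace=(.058,-.257),start=(-.068,-.205)).items(): print(n,(R@l+q).round(4))
E
```

```text
handle [[0.5749 0.2096 0.016 ]
 [0.5572 0.2096 0.016 ]
 [0.5698 0.3213 0.016 ]
 [0.5659 0.1708 0.016 ]]
tray [[0.5577 0.3558 0.018 ]
 [0.5512 0.1368 0.018 ]
 [0.6565 0.3523 0.018 ]
 [0.6498 0.1362 0.018 ]]
[ 0.66144729 -0.0167057   0.29905045]
1.65 [ 0.661 -0.017  0.299] [0.0, 0.0, 0.0]
1.575 [ 0.646 -0.016  0.3  ] [-0.039, 0.001, 0.004]
1.5 [ 0.63  -0.016  0.301] [-0.079, 0.003, 0.004]
1.425 [ 0.614 -0.015  0.3  ] [-0.118, 0.004, 0.002]
1.35 [ 0.599 -0.014  0.298] [-0.157, 0.006, -0.004]
1.275 [ 0.583 -0.014  0.294] [-0.195, 0.007, -0.012]
1.2 [ 0.568 -0.013  0.29 ] [-0.233, 0.009, -0.023]
1.125 [ 0.553 -0.013  0.284] [-0.27, 0.01, -0.037]
1.05 [ 0.539 -0.012  0.278] [-0.306, 0.012, -0.054]
0.975 [ 0.525 -0.012  0.27 ] [-0.34, 0.013, -0.073]
0.9 [ 0.512 -0.011  0.261] [-0.373, 0.014, -0.095]
0.825 [ 0.5   -0.011  0.252] [-0.404, 0.015, -0.119]
0.75 [ 0.488 -0.01   0.241] [-0.433, 0.016, -0.145]
0.675 [ 0.477 -0.01   0.23 ] [-0.46, 0.018, -0.174]
0.6 [ 0.467 -0.009  0.217] [-0.485, 0.018, -0.204]
0.525 [ 0.458 -0.009  0.204] [-0.508, 0.019, -0.237]
0.45 [ 0.45  -0.009  0.191] [-0.528, 0.02, -0.271]
0.375 [ 0.443 -0.008  0.177] [-0.545, 0.021, -0.306]
0.3 [ 0.437 -0.008  0.162] [-0.56, 0.021, -0.342]
0.225 [ 0.433 -0.008  0.147] [-0.572, 0.022, -0.38]
0.15 [ 0.429 -0.008  0.132] [-0.581, 0.022, -0.418]
0.075 [ 0.426 -0.008  0.116] [-0.588, 0.022, -0.457]
0 [ 0.425 -0.008  0.1  ] [-0.591, 0.022, -0.496]
-0.02 [ 0.425 -0.008  0.096] [-0.591, 0.022, -0.507]
[ 0.4813007  -0.25734795  0.19428435]
ext [ 0.5477 -0.3096]
home [ 0.4878 -0.3574]
trace [ 0.5458 -0.3596]
start [ 0.4218 -0.3028]
```

>>> {"fn": "apply_moves", "kwargs": {
  "delta_pos": [
    [0,0,0.1],
    [0,0,0.2],
    [0,0,0.3],
    [0,0,0.4],
    [0,0,0.46],
    [0,0.1,0.46],
    [0,0.2,0.46],
    [0,0.3,0.46]
  ],
  "dr": [
    [0,0,0],
    [0,0,0],
    [0,0,0],
    [0,0,0],
    [0,0,0],
    [0,0,0],
    [0,0,0],
    [0,0,0]
  ],
  "jaw": [0,0,0,0,0,0,0,0]
}}

```text
time: 30.38
tool_pos: [0.4808, -0.1364, 0.3787]
tool_rot: [3.14, 0.0, 1.532]
contact_force: [1.1, 0.8, -0.1]
opening: 0.0007
grip_force: 0.0
```

>>> {"fn": "apply_moves", "kwargs": {
  "delta_pos": [
    [0,0.1,0],
    [0,0.2,0],
    [0,0.3,0],
    [0,0.3,0],
    [0,0.3,0]
  ],
  "dr": [
    [0,0,0],
    [0,0,0],
    [0,0,0],
    [0,0,0],
    [0,0,0]
  ],
  "jaw": [0,0,0,0,0]
}}

```text
time: 30.8
tool_pos: [0.4807, -0.0158, 0.3788]
tool_rot: [3.141, 0.0, 1.538]
contact_force: [0.3, -0.5, -0.3]
opening: 0.0004
grip_force: 0.0
```

>>> {"fn": "apply_moves", "kwargs": {
  "delta_pos": [
    [0.1,0,0],
    [0.2,0,0],
    [0.3,0,0],
    [0.4,0,0],
    [0.5,0,0],
    [0.54,0,0],
    [0.54,0,0],
    [0.54,0,0]
  ],
  "dr": [
    [0,0,0],
    [0,0,0],
    [0,0,0],
    [0,0,0],
    [0,0,0],
    [0,0,0],
    [0,0,0],
    [0,0,0]
  ],
  "jaw": [0,0,0,0,0,0,0,0]
}}

```text
time: 31.47
tool_pos: [0.6976, -0.0199, 0.3761]
tool_rot: [-3.139, 0.0, 1.531]
contact_force: [-0.9, 0.3, 0.7]
opening: 0.0004
grip_force: 0.0
```

```bash
python3 - <<'E'
from h import *
st=telemetry.observe();print(st['tool_pos'],st['tool_rot'],st['contact_force'])
E
```

```text
[ 0.69761168 -0.01985813  0.37613788] [-3.13885917e+00  8.70977198e-05  1.53089949e+00] [-0.91442557  0.28326582  0.65524439]
```

>>> {"fn": "apply_moves", "kwargs": {
  "delta_pos": [
    [0,0,-0.05],
    [0,0,-0.1],
    [0,0,-0.15],
    [0,0,-0.19],
    [0,0,-0.19],
    [0,0,-0.19],
    [-0.04,0.005,-0.19],
    [-0.08,0.005,-0.19]
  ],
  "dr": [
    [0,0,0],
    [0,0,0],
    [0,0,0],
    [0,0,0],
    [0,0,0],
    [0,0,0],
    [0,0,0],
    [0,0,0]
  ],
  "jaw": [0,0,0,0,0,0,0,0]
}}

```text
time: 32.13
tool_pos: [0.6649, -0.0169, 0.3043]
tool_rot: [3.138, 0.0, 1.532]
contact_force: [-0.4, -0.3, 0.5]
opening: 0.0008
grip_force: 0.0
```

```bash
python3 - <<'E'
from h import *
st=telemetry.observe();print(st['tool_pos'],st['tool_rot'],st['contact_force'])
E
```

```text
[ 0.66494496 -0.01685261  0.30429466] [3.13832290e+00 3.12570771e-04 1.53173672e+00] [-0.405255   -0.33971549  0.45584048]
```

>>> {"fn": "apply_moves", "kwargs": {
  "delta_pos": [
    [-0.047,0.001,-0.004],
    [-0.087,0.003,-0.006],
    [-0.126,0.004,-0.008],
    [-0.165,0.006,-0.014],
    [-0.203,0.007,-0.02],
    [-0.241,0.009,-0.031],
    [-0.278,0.01,-0.045],
    [-0.314,0.012,-0.062]
  ],
  "dr": [
    [0,0,0],
    [0,0,0],
    [0,0,0],
    [0,0,0],
    [0,0,0],
    [0,0,0],
    [0,0,0],
    [0,0,0]
  ],
  "jaw": [0,0,0,0,0,0,0,0]
}}

```text
time: 32.8
tool_pos: [0.5401, -0.0123, 0.2812]
tool_rot: [3.133, 0.001, 1.532]
contact_force: [1.3, -0.5, 3.4]
opening: 0.0008
grip_force: 1.6
```

```bash
python3 - <<'E'
from h import *
st=telemetry.observe();print(st['tool_pos'],st['contact_force'])
save('scene','s1',3.2,(110,110,290,270))
E
```

```text
[ 0.54012857 -0.01233426  0.28124828] [ 1.28198173 -0.51796388  3.38478638]
```

View pics/s1.png

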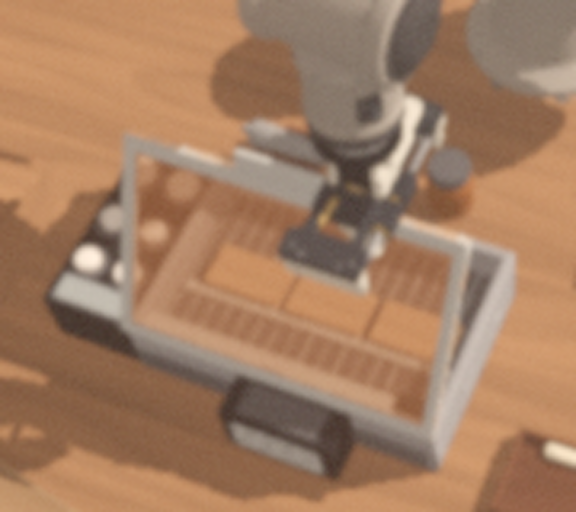

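The lid is folding with the finger on its outer face at (340,280), and the three blanks show through it in a row along the fence. I continue the arc.

>>> {"fn": "apply_moves", "kwargs": {
  "delta_pos": [
    [-0.034,0.001,-0.019],
    [-0.067,0.002,-0.041],
    [-0.098,0.003,-0.065],
    [-0.127,0.004,-0.091],
    [-0.154,0.006,-0.12],
    [-0.179,0.006,-0.15],
    [-0.202,0.007,-0.183],
    [-0.222,0.008,-0.217]
  ],
  "dr": [
    [0,0,0],
    [0,0,0],
    [0,0,0],
    [0,0,0],
    [0,0,0],
    [0,0,0],
    [0,0,0],
    [0,0,0]
  ],
  "jaw": [0,0,0,0,0,0,0,0]
}}

```text
time: 33.52
tool_pos: [0.4516, -0.0091, 0.1928]
tool_rot: [3.136, 0.001, 1.532]
contact_force: [-1.4, -0.7, 4.0]
opening: 0.0007
grip_force: 1.4
```

>>> {"fn": "apply_moves", "kwargs": {
  "delta_pos": [
    [-0.017,0.001,-0.035],
    [-0.032,0.001,-0.071],
    [-0.044,0.002,-0.109],
    [-0.053,0.002,-0.147],
    [-0.057,0.002,-0.17],
    [-0.06,0.002,-0.19],
    [-0.063,0.002,-0.21],
    [-0.063,0.002,-0.222]
  ],
  "dr": [
    [0,0,0],
    [0,0,0],
    [0,0,0],
    [0,0,0],
    [0,0,0],
    [0,0,0],
    [0,0,0],
    [0,0,0]
  ],
  "jaw": [0,0,0,0,0,0,0,0]
}}

```text
time: 34.18
tool_pos: [0.4261, -0.0081, 0.1021]
tool_rot: [3.14, 0.0, 1.532]
contact_force: [-1.8, -0.5, 1.9]
opening: 0.0004
grip_force: 1.0
```

>>> {"fn": "apply_moves", "kwargs": {
  "delta_pos": [
    [0,0,-0.004],
    [0,0,-0.008],
    [0,0,-0.008]
  ],
  "dr": [
    [0,0,0],
    [0,0,0],
    [0,0,0]
  ],
  "jaw": [0,0,0]
}}

```text
time: 34.43
tool_pos: [0.426, -0.0081, 0.1006]
tool_rot: [3.14, 0.001, 1.532]
contact_force: [-6.6, 0.6, 19.2]
opening: 0.0005
grip_force: 9.5
```

>>> {"fn": "apply_moves", "kwargs": {
  "delta_pos": [
    [0,0,0],
    [0,0,0.05],
    [0,0,0.12],
    [0,0,0.15],
    [0.08,-0.1,0.15],
    [0.16,-0.2,0.15],
    [0.24,-0.3,0.15],
    [0.304,-0.4,0.15]
  ],
  "dr": [
    [0,0,0],
    [0,0,0],
    [0,0,0],
    [0,0,0],
    [0,0,0],
    [0,0,0],
    [0,0,0],
    [0,0,0]
  ],
  "jaw": [0,0,0,0,0,0,0,0]
}}

```text
time: 35.1
tool_pos: [0.5292, -0.1412, 0.1595]
tool_rot: [3.14, 0.001, 1.532]
contact_force: [0.5, -0.2, 0.2]
opening: 0.0004
grip_force: 0.0
```

>>> {"fn": "apply_moves", "kwargs": {
  "delta_pos": [
    [0,-0.1,0],
    [0,-0.2,0],
    [0,-0.3,0],
    [0,-0.354,0],
    [0,-0.354,0],
    [0,-0.354,0]
  ],
  "dr": [
    [0,0,0],
    [0,0,0],
    [0,0,0],
    [0,0,0],
    [0,0,0],
    [0,0,0]
  ],
  "jaw": [0,0,0,0,0,0]
}}

```text
time: 35.6
tool_pos: [0.5273, -0.2825, 0.1585]
tool_rot: [3.141, -0.0, 1.529]
contact_force: [0.4, 1.0, 0.1]
opening: 0.0003
grip_force: 0.0
```

```bash
python3 - <<'E'
from h import *
st=telemetry.observe();print(st['tool_pos'],st['tool_rot'],st['contact_force'])
m=eyes.camera_model('top');q=np.array([.49756,-.10054]);a=-.038;R=np.array([[np.cos(a),-np.sin(a)],[np.sin(a),np.cos(a)]])
im=eyes.read_camera('top');np.save('pics/top5.npy',im[:,:,::-1])
# lid free edge, shut vs lifted
for phi in(0,.05,.1):
  P=np.array([[.115-.232*np.cos(phi),y,.1005+.232*np.sin(phi)] for y in(.1,)]);p=w2pix(m,np.c_[P[:,:2]@R.T+q,P[:,2]])[0];print(phi,p.round(1))
u=int(round(w2pix(m,[[*(R@[-.117,.1]+q),.1]])[0][0]))
print(u,im[212:226,u].tolist())
E
```

```text
[ 0.52727774 -0.28249831  0.15852789] [ 3.14142289e+00 -1.92492083e-04  1.52936665e+00] [0.3874478  1.0019247  0.08804735]
0 [271.2 218.2]
0.05 [271.3 217.8]
0.1 [271.4 217.2]
271 [[162, 137, 113], [165, 140, 115], [168, 143, 117], [171, 146, 120], [175, 148, 123], [177, 151, 125], [180, 154, 128], [183, 156, 130], [185, 158, 132], [188, 161, 135], [190, 163, 136], [192, 165, 138], [194, 166, 139], [196, 168, 140]]
```

>>> {"fn": "apply_moves", "kwargs": {
  "delta_pos": [
    [0.051,-0.068,0],
    [0.051,-0.068,0],
    [0.051,-0.068,-0.06],
    [0.051,-0.068,-0.12],
    [0.051,-0.068,-0.12],
    [0.051,-0.068,-0.12],
    [0.051,-0.068,-0.12]
  ],
  "dr": [
    [0,0,0],
    [0,0,0],
    [0,0,0],
    [0,0,0],
    [0,0,0],
    [0,0,0],
    [0,0,0]
  ],
  "jaw": [0,0,0,0,0,0,0]
}}

```text
time: 36.23
tool_pos: [0.5487, -0.308, 0.1122]
tool_rot: [3.14, 0.001, 1.533]
contact_force: [0.2, -1.0, -0.1]
opening: 0.0003
grip_force: 0.0
```

>>> {"fn": "apply_moves", "kwargs": {
  "delta_pos": [
    [0,0,-0.03],
    [0,0,-0.05],
    [0,0,-0.06],
    [0,0,-0.062],
    [0,0,-0.062],
    [0,0,-0.062]
  ],
  "dr": [
    [0,0,0],
    [0,0,0],
    [0,0,0],
    [0,0,0],
    [0,0,0],
    [0,0,0]
  ],
  "jaw": [0,0,0,0,0,0]
}}

```text
time: 36.73
tool_pos: [0.5488, -0.3087, 0.0882]
tool_rot: [3.139, 0.001, 1.532]
contact_force: [-1.0, 2.1, 8.1]
opening: 0.0002
grip_force: 3.9
```

>>> {"fn": "apply_moves", "kwargs": {
  "delta_pos": [
    [0,0,0.05],
    [0,0,0.1],
    [-0.07,-0.06,0.1],
    [-0.15,-0.121,0.1],
    [-0.152,-0.121,0.1],
    [-0.152,-0.121,0.06],
    [-0.152,-0.121,0.06],
    [-0.152,-0.121,0.06]
  ],
  "dr": [
    [0,0,0],
    [0,0,0],
    [0,0,0],
    [0,0,0],
    [0,0,0],
    [0,0,0],
    [0,0,0],
    [0,0,0]
  ],
  "jaw": [0,0,0,0,0,0,0,0]
}}

```text
time: 37.4
tool_pos: [0.4867, -0.3565, 0.1098]
tool_rot: [-3.14, -0.001, 1.532]
contact_force: [0.5, 0.4, 1.0]
opening: 0.0005
grip_force: 0.0
```

>>> {"fn": "apply_moves", "kwargs": {
  "delta_pos": [
    [0,0,0],
    [0,0,0]
  ],
  "dr": [
    [0,0,0],
    [0,0,0]
  ],
  "jaw": [0,0]
}}

```text
time: 37.57
tool_pos: [0.4876, -0.3568, 0.1106]
tool_rot: [3.141, 0.001, 1.533]
contact_force: [0.2, 0.5, 1.0]
opening: 0.0002
grip_force: 0.0
```

Press home, then lift and go to trace (0.5458, -0.3596).

>>> {"fn": "apply_moves", "kwargs": {
  "delta_pos": [
    [0,0,-0.03],
    [0,0,-0.05],
    [0,0,-0.056],
    [0,0,-0.058],
    [0,0,-0.058],
    [0,0,-0.058]
  ],
  "dr": [
    [0,0,0],
    [0,0,0],
    [0,0,0],
    [0,0,0],
    [0,0,0],
    [0,0,0]
  ],
  "jaw": [0,0,0,0,0,0]
}}

```text
time: 38.07
tool_pos: [0.4877, -0.3569, 0.0882]
tool_rot: [3.14, 0.001, 1.532]
contact_force: [-0.6, 2.2, 7.5]
opening: 0.0005
grip_force: 4.0
```

>>> {"fn": "apply_moves", "kwargs": {
  "delta_pos": [
    [0,0,0.05],
    [0,0,0.1],
    [0.07,-0.007,0.1],
    [0.145,-0.007,0.1],
    [0.145,-0.007,0.1],
    [0.145,-0.007,0.06],
    [0.145,-0.007,0.06],
    [0.145,-0.007,0.06]
  ],
  "dr": [
    [0,0,0],
    [0,0,0],
    [0,0,0],
    [0,0,0],
    [0,0,0],
    [0,0,0],
    [0,0,0],
    [0,0,0]
  ],
  "jaw": [0,0,0,0,0,0,0,0]
}}

```text
time: 38.73
tool_pos: [0.5442, -0.3589, 0.1097]
tool_rot: [-3.139, -0.002, 1.532]
contact_force: [-0.5, 0.3, 0.6]
opening: 0.0003
grip_force: 0.0
```

>>> {"fn": "apply_moves", "kwargs": {
  "delta_pos": [
    [0,0,0],
    [0,0,0]
  ],
  "dr": [
    [0,0,0],
    [0,0,0]
  ],
  "jaw": [0,0]
}}

```text
time: 38.9
tool_pos: [0.545, -0.3599, 0.1115]
tool_rot: [3.141, 0.0, 1.532]
contact_force: [-0.0, 0.3, -0.1]
opening: 0.0004
grip_force: 0.0
```

>>> {"fn": "apply_moves", "kwargs": {
  "delta_pos": [
    [0,0,-0.03],
    [0,0,-0.05],
    [0,0,-0.057],
    [0,0,-0.06],
    [0,0,-0.06],
    [0,0,-0.06]
  ],
  "dr": [
    [0,0,0],
    [0,0,0],
    [0,0,0],
    [0,0,0],
    [0,0,0],
    [0,0,0]
  ],
  "jaw": [0,0,0,0,0,0]
}}

```text
time: 39.4
tool_pos: [0.5451, -0.36, 0.0882]
tool_rot: [3.141, 0.001, 1.532]
contact_force: [-1.8, 1.2, 12.2]
opening: 0.0006
grip_force: 5.7
```

>>> {"fn": "apply_moves", "kwargs": {
  "delta_pos": [
    [0,0,0.06],
    [0,0,0.12],
    [-0.1,0.05,0.12],
    [-0.2,0.1,0.12],
    [-0.309,0.143,0.12],
    [-0.309,0.143,0.12],
    [-0.309,0.143,0.12],
    [-0.309,0.143,0.12]
  ],
  "dr": [
    [0,0,0],
    [0,0,0],
    [0,0,0],
    [0,0,0],
    [0,0,0],
    [0,0,0],
    [0,0,0],
    [0,0,0]
  ],
  "jaw": [0,0,0,0,0,0,0,0]
}}

```text
time: 40.07
tool_pos: [0.4214, -0.3027, 0.1349]
tool_rot: [3.141, 0.0, 1.531]
contact_force: [0.9, -0.6, 0.1]
opening: 0.0003
grip_force: 0.0
```

>>> {"fn": "apply_moves", "kwargs": {
  "delta_pos": [
    [0,0,-0.05],
    [0,0,-0.05],
    [0,0,-0.05]
  ],
  "dr": [
    [0,0,0],
    [0,0,0],
    [0,0,0]
  ],
  "jaw": [0,0,0]
}}

```text
time: 40.32
tool_pos: [0.4219, -0.3026, 0.1139]
tool_rot: [-3.14, -0.001, 1.532]
contact_force: [1.0, -0.1, -0.2]
opening: 0.0003
grip_force: 0.0
```

>>> {"fn": "apply_moves", "kwargs": {
  "delta_pos": [
    [0,0,-0.03],
    [0,0,-0.055],
    [0,0,-0.064],
    [0,0,-0.067],
    [0,0,-0.067],
    [0,0,-0.067]
  ],
  "dr": [
    [0,0,0],
    [0,0,0],
    [0,0,0],
    [0,0,0],
    [0,0,0],
    [0,0,0]
  ],
  "jaw": [0,0,0,0,0,0]
}}

```text
time: 40.82
tool_pos: [0.4222, -0.303, 0.0887]
tool_rot: [3.14, 0.001, 1.532]
contact_force: [0.9, -0.1, 5.1]
opening: 0.0006
grip_force: 2.3
```

>>> {"fn": "apply_moves", "kwargs": {
  "delta_pos": [
    [0,0,0.06],
    [0,0,0.12],
    [0,0,0.22],
    [0,0,0.3],
    [0,0,0.3],
    [0,0,0.3],
    [0,0,0.3]
  ],
  "dr": [
    [0,0,0],
    [0,0,0],
    [0,0,0],
    [0,0,0],
    [0,0,0],
    [0,0,0],
    [0,0,0]
  ],
  "jaw": [0,0,0,0,0,0,0]
}}

```text
time: 41.4
tool_pos: [0.421, -0.3021, 0.2073]
tool_rot: [-3.141, -0.001, 1.532]
contact_force: [0.1, -0.3, -0.7]
opening: 0.0004
grip_force: 0.0
```

```bash
python3 - <<'E'
from h import *
st=telemetry.observe();print(st['tool_pos'],st['contact_force'])
m=eyes.camera_model('top');im=eyes.read_camera('top')[:,:,::-1].copy()
hsv=cv2.cvtColor(im,cv2.COLOR_BGR2HSV);x0,y0,x1,y1=150,130,235,172
mk=((hsv[y0:y1,x0:x1,2]>150)&(hsv[y0:y1,x0:x1,1]<130)).astype(np.uint8)
n,l,s,c=cv2.connectedComponentsWithStats(mk)
for i in range(1,n):
  if s[i,4]>30: print(s[i],pix2w(m,[c[i]+[x0,y0]],.012).round(3))
E
```

```text
[ 0.421042   -0.3020607   0.20725504] [ 0.13990131 -0.28661156 -0.74385621]
[ 20  31  47   6 205] [[0.568 0.238 0.012]]
```

```bash
python3 -c "
from cell import job
print(job.hand_in())"
```

```text
the job is handed in; nothing more can be done
None
```

I handed the job in at about 41 s, and no verdict came back: all three blanks are flush on the fence, the lid is shut, and extractor, home, trace and start were pressed in that order; the scriber was knocked against the tray's front wall partway through but measured inside the allowed limits.

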